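Clear the drilling plate onto its storage marks

TASK

Drilling is done: put the two bare aluminium box shells, the center punch and the deburring tool away, each flat on the rubber pad whose pale silhouette matches it. The tall narrow shell is nested in the low wide one, so take it out and give each shell its own pad, the right way up as it stands now and squared up with its rectangle; the two tools must lie along their silhouettes and point the same way. Leave the orange enclosure where it is, and let go of everything at the end.

Things in the scene. Friction and masses are not known exactly. Their poses are not given: they have to be found in the camera images.
- wide_shell: Bare cast aluminium box shell, the low wide one: 112 mm (x) by 62 mm (y), 28 mm high, open side up, walls and floor 3 mm. Origin: centre of its underside; x along its length, z up. The tall shell stands inside it at the start, on its floor. It weighs 90 to 180 g and stands on the bench's steel plate, whose top is at height 6 mm.
- tall_shell: Bare cast aluminium box shell, the narrow tall one: 88 mm (x) by 38 mm (y), 52 mm high, closed face up and open side down. Origin: centre of its lower rim; x along its length, z up. At the start it stands nested inside the wide shell, on that one's 3 mm floor, and so stands 27 mm proud of its rim, with about 9 mm of gap all round. It weighs 80 to 170 g.
- punch: Steel center punch lying on the plate: eight-sided shaft 12 mm thick and 80 mm long, then a round taper to a point, 110 mm in all. Origin: on its axis (6 mm above what it lies on), at the middle of the eight-sided shaft (so 15 mm behind the middle of its whole length); x points to the tip, z up at the start. It spans x -40 to +70 mm; its balance point is within 8 mm of the origin.
- deburrer: Chrome deburring tool lying on the plate: eight-sided handle 16 mm thick and 80 mm long, then a thin shank (4 to 9 mm) ending in a small hooked blade bent to +y by 16 mm; 120 mm in all. Origin: on its axis (8 mm above what it lies on), at the handle's middle (so 20 mm behind the middle of its whole length); x points to the blade, z up at the start. It spans x -40 to +80 mm; its balance point is within 10 mm of the origin.
- wide_mark: Storage mark for the wide shell: black rubber pad 124 by 74 mm, 2 mm thick, fixed flat on the plate, with a pale filled rectangle of 112 (x) by 62 mm at its centre. Origin: centre of the pad's underside (plate level); things rest 2 mm above it. x along the rectangle's length.
- tall_mark: Storage mark for the tall shell: black rubber pad 100 by 50 mm, 2 mm thick, fixed flat on the plate, with a pale filled rectangle of 88 (x) by 38 mm at its centre. Origin: centre of the pad's underside; things rest 2 mm above it. x along the rectangle's length.
- punch_mark: Storage mark for the center punch: black rubber pad 122 by 30 mm, 2 mm thick, fixed flat on the plate, with a pale silhouette of the punch, 110 mm long, 13 mm wide and narrowing to its tip at +x. Origin: centre of the pad's underside, at the middle of the silhouette's whole length; a punch that fits it has its own origin at x = -15 mm, y = 0 here and x the same way. Things rest 2 mm above the origin; which face a tool lies on does not matter.
- deburrer_mark: Storage mark for the deburring tool: black rubber pad 132 by 48 mm, 2 mm thick, fixed flat on the plate, with a pale silhouette of the tool: wide handle, thin shank to +x and a small crosswise hook at its end, 117 mm long in all. Origin: centre of the pad's underside; a tool that fits it has its own origin at x = -20 mm, y = 0 here and x the same way. Things rest 2 mm above the origin; which face a tool lies on does not matter.
- orange_box: Orange enamelled pedal enclosure, 112 by 60 mm, 31 mm high, standing loose on the plate among the other things; not to be shifted. Origin: centre of its underside; x along its length. Two other low bystanders, a step drill bit upright on a wooden foot (44 mm square, 56 mm high) and a round tin (56 mm across, 21 mm high), stand fixed on the plate, at least 130 mm from every other centre.
Not all that is in view belongs to the job. What is shaped like the wide_shell but purple is not meant.

How it is judged:
By the outcome, as a careful person would: the job done as asked, in the order asked, and still so for the second after the job is handed in, with the robot touching nothing.
It also fails if it takes over 102 s, if anything falls off the work surface, if the arm or the gripper's body presses on something with over 40 N, if the wrist force passes 120 N, or if a joint passes its speed limit or range.

ROBOT

A 6-joint arm with a two-finger parallel gripper is mounted at the origin on the work surface. World frame = base frame: x ahead of the robot, y to its left, z up, the work surface at z = 0. Lengths are in m, angles in rad, forces in N, time in s.
With the tool pointing down it reaches from about 0.425 to 0.95 m from the base axis. Payload 3.5 kg.
Tool frame: the origin (TCP) lies at the very end of the fingers, on their centre line; the grasp point (between the pads) lies ctrl.grip_point_offset behind it (ctrl.grip_point_offset is the distance from the TCP to the grasp point, in m); z points along the fingers, y is the direction in which the jaws open and shut (so a half turn about z gives the same grasp; the last joint's range is limited). The gripper opens to 85 mm and grips with 20 to 120 N. Pads are 22 mm wide; open, the fingers measure 114 mm over their backs; the gripper's body (76 mm by 85 mm) begins 54 mm behind the grasp point. The pads swing forward as they close: fully open they stand 13 mm farther back than shut.
Start: joints at [1.052, 0.286, 1.577, -0, 1.279, -0.15], TCP at [0.243, 0.63, 0.231] pointing down, gripper open.
Joint ranges: [-2.77, 2.77], [-0.9, 2.22], [0.21, 2.48], [-1.53, 4.67], [0.24, 2.81], [-2.84, 2.84]. Speed limits (rad/s): [2.79, 2.79, 3.14, 3.14, 3.14, 3.14].

INTERFACE

Orientations are given as a unit quaternion [x, y, z, w].
In Python, from plant import telemetry, imaging, ticket, finder, ctrl gives the robot as it stands. The module is installed in compiled form; this text tells all that it offers.
- The arm moves only by the shell command python3 -m crank 'ROWS' [FORCE]. ROWS is JSON, a list of rows, each a list of 7 numbers: the shift along the tool's x, y, z scaled (see below), then the turn, a rotation vector about the tool's x, y, z scaled (see below), then the opening, from 0 (shut) to 1 (fully open). A call has 1 to 12 rows; each row is the pose to reach, as a shift and turn from the pose commanded when the call began, along the tool's axes at that moment; what a row does not reach only later rows make up. The controller multiplies each number of a shift by 0.15 m and each number of a turn by 90 degrees. A row lasts 1/10 s, in which the tool goes at most 50 mm and 8.59 degrees, less where a joint would pass 70% of its speed; a pose out of reach is approached as far as the arm can. A call with a number of a shift or a turn outside -1 to 1 is refused whole. A call with a gripper value outside its range is refused whole. The fingers move at their own pace and stop on an object; FORCE is the grip in N (left out, the last holds). Time passes only in rows, so rows that repeat a pose let the fingers close. It gives the time, the measured TCP pose, the force and the opening at its end, in the units of the state.
- telemetry.get_state(): the state, without advancing time (a new reading comes with each control period).
- imaging.read_camera(name): name is "side" or "top" or "wrist"; returns a dict with "pixels" (400x640x3 uint8, red, green, blue), "vfov" (degrees; the focal length in pixels is half the picture's height over the tangent of half this angle, whatever the lens; pixels are square), "cx", "cy" (the principal point, pixels), "rvec" (rotation vector, rad) and "tvec" (3), from world to camera coordinates, as OpenCV has them. Camera axes: x right, y down, z forward; pixel columns grow to the right and rows downward; lengths in m; the calibration is good to about 2 mm. A picture is of the moment at which its call begins. There is no depth.
- ticket.sign_off(): hands the job in, once; it reports no verdict.
Trained networks look in a picture, given as the dict that the camera call returned (one of the last four; its "shot" number tells which), for a name from the list of things; names that differ only in an ending like _2 or _b are one class to them, and where a whole thing is asked for, a point or a joint stands for the part that bears it (a point fixed in the world has none). Each returns a list of dicts, best first, with "confidence" (0 to 1); they miss things now and then, are a little off and sometimes report something else, mostly with a low value. They report only what shows in the picture. A call takes as long as a camera call. They do not tell look-alikes from the thing itself.
- finder.masks_of(label, picture): "pixels" (400x640 bool, what is visible of it) and "extent" ([left, top, right, bottom] in pixels, round what is visible of it).
- finder.pinpoint(label, picture): "location" ([row, column] in pixels: a listed point, or the origin of a listed thing).
The state is a dict: "time": time; "qpos": joint angles; "dq": joint speeds; "joint_efforts": joint torques, N m; "eef_pos": TCP position; "tcp_rot": TCP orientation; "contact_force": force on the tool from outside, world axes, zero at the start; "wrist_torque": the same for the moment, N m; "opening": opening from 0.0 (shut) to 1.0 (fully open).
Only numpy, scipy, OpenCV 4.12 (cv2) and the standard library are available. Lean on these libraries where they do the work, as an engineer would, in place of code of your own. Each camera call takes 0.05 s, during which the arm holds its last target.

## Working session

There is one attempt and no reset: what is moved stays moved. The work goes in short steps, Python scripts to look and compute and a shell command to move; the robot and the scene stay as the last step left them, time stands still between calls to the robot, and variables do not carry over. Pictures are saved under pics/ and viewed, and the job is handed in when it is done.

```bash
mkdir -p pics; ls
python3 - <<'E'
from plant import telemetry, imaging, finder, ctrl
import cv2, numpy as np
print(telemetry.get_state(), ctrl.grip_point_offset)
for n in ["side","top","wrist"]:
    p=imaging.read_camera(n)
    cv2.imwrite(f"pics/a_{n}.png",p["pixels"][:,:,::-1])
    print(n,p["vfov"],p["cx"],p["cy"],p["rvec"],p["tvec"],p.keys())
E
```

```text
pics
{'time': 0.0, 'qpos': array([ 1.05200151e+00,  2.87166743e-01,  1.57821460e+00,  2.81391229e-05,
        1.27858625e+00, -1.49993716e-01]), 'dq': array([ 1.07533803e-03, -8.85254854e-04,  1.44382310e-03, -2.89239295e-03,
       -4.68426347e-04,  2.93245917e-05]), 'joint_efforts': array([ 2.85296874e-04, -4.05986845e+01, -2.92623353e+01, -8.60488785e-05,
        5.80874184e-03,  1.07029376e-05]), 'eef_pos': array([0.24296251, 0.62904047, 0.2299261 ]), 'tcp_rot': array([ 1.83361152e-01,  9.83044901e-01, -1.11727667e-03, -4.02447063e-04]), 'contact_force': array([-0.32047021,  0.81333675, -0.25129241]), 'wrist_torque': array([-0.03199538,  0.05984623,  0.00108047]), 'opening': 1.002103802150808} 0.0187
side 50.39343021280388 320.81664394632196 192.48898452528826 [ 2.10786504  0.62639943 -0.3019424 ] [-0.25428294 -0.18233669  1.87248541] dict_keys(['pixels', 'vfov', 'cx', 'cy', 'rvec', 'tvec', 'shot'])
top 55.97111550623512 316.3764641819198 196.84497593641177 [ 2.14195652 -2.13292463  0.16478377] [-0.16041828  0.41099261  1.16434217] dict_keys(['pixels', 'vfov', 'cx', 'cy', 'rvec', 'tvec', 'shot'])
wrist 70.23478324694476 317.3501375907689 196.02867044050583 [-2.39629738 -1.64328781 -0.22214675] [-0.67340377 -0.03547759  0.38045673] dict_keys(['pixels', 'vfov', 'cx', 'cy', 'rvec', 'tvec', 'shot'])
```

View pics/a_top.png

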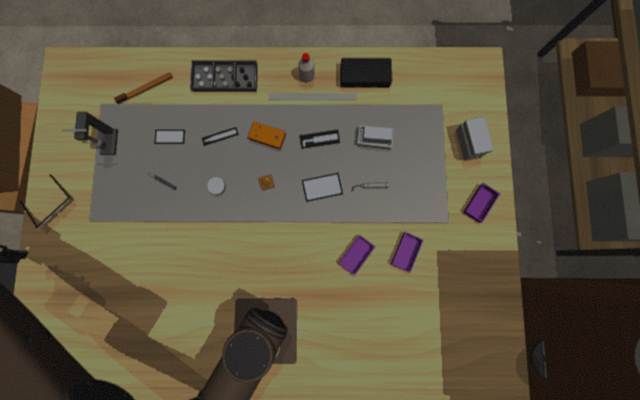

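View pics/a_side.png

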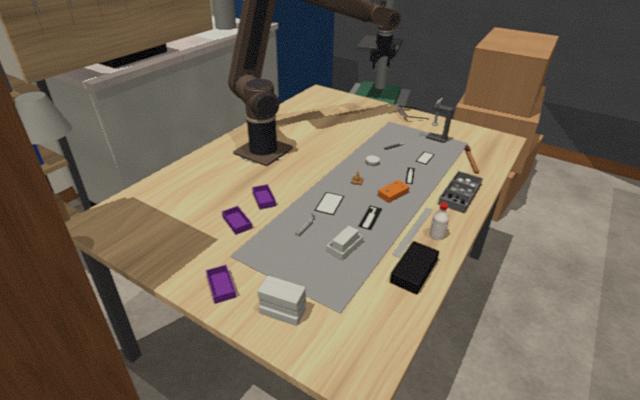

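View pics/a_wrist.png

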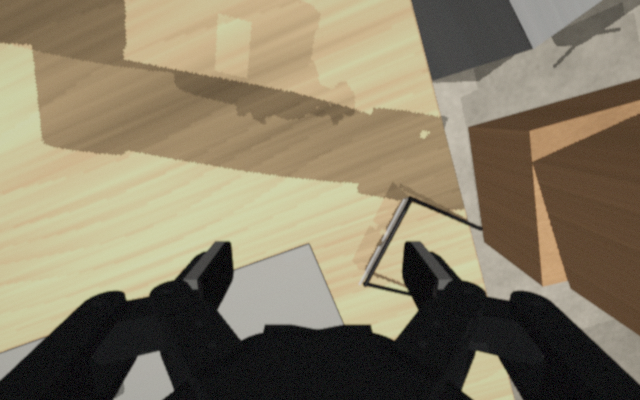

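The top view shows these items:
- Nested shells at about (377,136).
- Wide pad at (322,187), tall pad at (170,136), punch pad at (220,135) and deburrer pad at (320,139).
- Punch at (163,182), deburrer at (371,186), orange box at (267,135).
- Purple look-alikes at (356,255), (407,252) and (481,203). There is also a grey box stack off the plate at (474,138).

Next I'll localize them with the networks.

```bash
cat > h.py <<'E'
from plant import telemetry, imaging, finder, ctrl
import cv2, numpy as np
from scipy.spatial.transform import Rotation as R
def K(p):
    f=200/np.tan(np.radians(p["vfov"]/2)); return np.array([[f,0,p["cx"]],[0,f,p["cy"]],[0,0,1]])
def ray(p,uv):
    Rm=R.from_rotvec(p["rvec"]).as_matrix(); uv=np.atleast_2d(uv).astype(float)
    d=(np.linalg.inv(K(p))@np.c_[uv,np.ones(len(uv))].T).T@Rm
    return -Rm.T@np.array(p["tvec"]), d
def toplane(p,uv,z):
    o,d=ray(p,uv); return o+d*((z-o[2])/d[:,2])[:,None]
def proj(p,X):
    return cv2.projectPoints(np.atleast_2d(X).astype(float),np.array(p["rvec"]),np.array(p["tvec"]),K(p),None)[0][:,0]
def save(p,name,crop=None,scale=1):
    im=p["pixels"][:,:,::-1]
    if crop: im=im[crop[1]:crop[3],crop[0]:crop[2]]
    if scale!=1: im=cv2.resize(im,None,fx=scale,fy=scale,interpolation=cv2.INTER_CUBIC)
    cv2.imwrite(f"pics/{name}.png",im)
Z=dict(wide_shell=.006,tall_shell=.009,punch=.012,deburrer=.014,wide_mark=.008,tall_mark=.008,punch_mark=.008,deburrer_mark=.008,orange_box=.006)
E
python3 - <<'E'
from h import *
p=imaging.read_camera("top")
o,d=ray(p,[320,200]); print("cam",o)
for n,z in Z.items():
    for r in finder.pinpoint(n,p)[:3]:
        rc=r["location"]; print(n,round(r["confidence"],2),np.round(rc,1),toplane(p,[rc[1],rc[0]],z)[0].round(3))
save(p,"b_top",(80,95,460,230),2)
w=imaging.read_camera("wrist"); s=telemetry.get_state()
o,d=ray(w,[317.35,196]); T=R.from_quat(s["tcp_rot"])
print("wristcam in tool",T.inv().apply(o-s["eef_pos"]), T.inv().apply(d/np.linalg.norm(d)))
print("tool axes world",T.as_matrix().round(3))
E
```

```text
cam [ 0.2236494  -0.16375894  1.21388039]
wide_shell 0.83 [139.5 372.4] [ 0.61  -0.344  0.006]
wide_shell 0.77 [256.6 353.4] [ 0.225 -0.277  0.006]
wide_shell 0.62 [201.8 480.5] [ 0.402 -0.69   0.006]
tall_shell 0.64 [139.5 375.2] [ 0.609 -0.353  0.009]
punch 0.41 [181.2 167.4] [0.465 0.327 0.012]
deburrer 0.67 [184.8 379.1] [ 0.455 -0.362  0.014]
wide_mark 0.73 [186.2 324.7] [ 0.451 -0.186  0.008]
wide_mark 0.63 [136.6 267.3] [0.618 0.006 0.008]
wide_mark 0.35 [185.2 375.7] [ 0.455 -0.352  0.008]
tall_mark 0.96 [137.4 165.1] [0.614 0.347 0.008]
punch_mark 0.88 [131.6 220.4] [0.635 0.163 0.008]
deburrer_mark 0.68 [137.7 318.9] [ 0.615 -0.166  0.008]
orange_box 0.75 [138.3 268.5] [0.613 0.002 0.006]
wristcam in tool [ 6.84335958e-02 -1.43361116e-06 -1.43502913e-01] [[-0.27055459 -0.0012933   0.96270377]]
tool axes world [[-0.933  0.36   0.   ]
 [ 0.36   0.933  0.   ]
 [ 0.     0.    -1.   ]]
```

View pics/b_top.png

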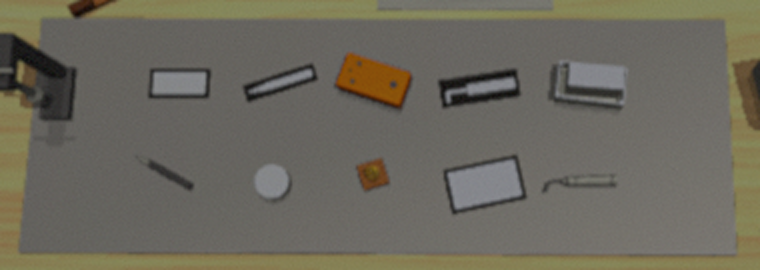

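```bash
cat >> h.py <<'E'
def go(x,y,z,a):
    """prints shift/turn (scaled) from current measured pose to TCP x,y,z with tool x at world angle a deg"""
    s=telemetry.get_state(); T=R.from_quat(s["tcp_rot"]); c,si=np.cos(np.radians(a)),np.sin(np.radians(a))
    G=R.from_matrix(np.array([[c,si,0],[si,-c,0],[0,0,-1.]]))
    d=T.inv().apply(np.array([x,y,z])-s["eef_pos"])/.15
    r=(T.inv()*G).as_rotvec(degrees=True)/90
    m=T.as_matrix(); print("pos",s["eef_pos"].round(4),"a",np.degrees(np.arctan2(m[1,0],m[0,0])).round(2),"t",round(s["time"],2),"open",round(s["opening"],3))
    print("shift",d.round(4),"turn",r.round(4))
    # joint 6 estimate
    print("q6 est deg", (np.degrees(np.arctan2(y,x))+90-a))
E
python3 -c "
from h import *
go(.45,.33,.20,125)
go(.614,.347,.19,90)"
```

```text
pos [0.2433 0.6296 0.2314] a 158.87 t 0.7 open 0.998
shift [-2.0055 -1.3664  0.209 ] turn [ 0.     -0.      0.3763]
q6 est deg 1.2538377374447975
pos [0.2433 0.6296 0.2314] a 158.87 t 0.7 open 0.998
shift [-2.9844 -0.8666  0.2757] turn [ 0.     -0.      0.7652]
q6 est deg 29.472814040574235
```

```bash
python3 -m crank '[[-0.33,-0.2,0,0,0,0,1],[-0.66,-0.4,0,0,0,0,1],[-1,-0.68,0.1,0,0,0,1],[-1,-0.68,0.1,0,0,0,1]]'; python3 -c "
from h import *
go(.45,.33,.20,125)"
```

```text
time: 1.1
eef_pos: [0.3477, 0.4781, 0.2162]
tcp_rot: [0.184, 0.983, -0.0, 0.0]
contact_force: [-0.2, 0.2, -0.3]
opening: 0.998
pos [0.3477 0.4781 0.2162] a 158.8 t 1.1 open 0.998
shift [-0.9925 -0.6738  0.1086] turn [-0.      0.0004  0.3755]
q6 est deg 1.2538377374447975
```

```bash
python3 -m crank '[[-0.33,-0.22,0.04,0,0,0.09,1],[-0.66,-0.45,0.08,0,0,0.18,1],[-0.99,-0.67,0.11,0,0,0.28,1],[-0.99,-0.67,0.11,0,0,0.375,1],[-0.99,-0.67,0.11,0,0,0.375,1]]'
python3 - <<'E'
from h import *
p=imaging.read_camera("wrist"); save(p,"c_wrist")
for n in ["punch","punch_mark","tall_mark"]:
    for r in finder.pinpoint(n,p)[:2]:
        rc=r["location"]; print(n,round(r["confidence"],2),np.round(rc,1),toplane(p,[rc[1],rc[0]],Z[n])[0].round(4))
go(.614,.347,.19,90)
E
```

```text
time: 1.6
eef_pos: [0.4506, 0.3301, 0.1996]
tcp_rot: [0.464, 0.886, -0.0, 0.0]
contact_force: [-0.6, 0.4, -0.3]
opening: 0.999
punch 0.65 [179.9 330.2] [0.4658 0.3345 0.012 ]
punch_mark 0.94 [337.2 351.5] [0.6242 0.1644 0.008 ]
tall_mark 0.8 [246.7 428.7] [0.6218 0.3344 0.008 ]
pos [0.4483 0.3339 0.2   ] a 125.23 t 1.8 open 1.003
shift [-0.5657  0.9528  0.0671] turn [ 2.000e-04 -2.000e-04  3.915e-01]
q6 est deg 29.472814040574235
```

View pics/c_wrist.png

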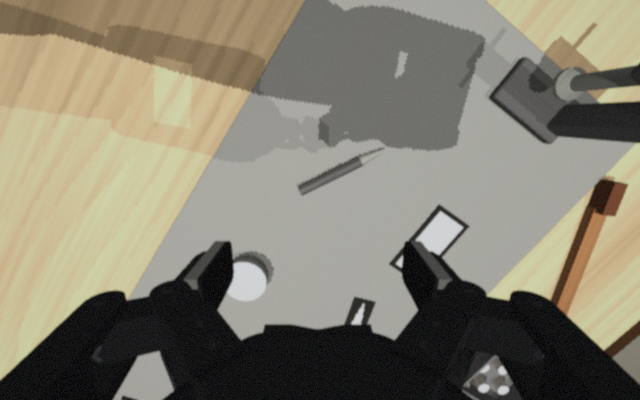

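```bash
python3 -m crank '[[-0.2,0.32,0.03,0,0,0.09,1],[-0.4,0.64,0.06,0,0,0.18,1],[-0.56,0.95,0.07,0,0,0.28,1],[-0.56,0.95,0.07,0,0,0.39,1],[-0.56,0.95,0.07,0,0,0.39,1],[-0.56,0.95,0.07,0,0,0.39,1]]'
python3 - <<'E'
from h import *
p=imaging.read_camera("wrist"); save(p,"d_wrist")
for n in ["punch","punch_mark","tall_mark"]:
    for r in finder.pinpoint(n,p)[:2]:
        rc=r["location"]; print(n,round(r["confidence"],2),np.round(rc,1),toplane(p,[rc[1],rc[0]],Z[n])[0].round(4))
E
```

```text
time: 2.4
eef_pos: [0.6125, 0.3476, 0.1888]
tcp_rot: [0.706, 0.709, -0.001, -0.0]
contact_force: [-0.1, -1.1, 0.6]
opening: 0.994
punch 0.64 [186.7 184.7] [0.4583 0.3362 0.012 ]
punch_mark 0.72 [311.2 325.9] [0.6244 0.1645 0.008 ]
tall_mark 0.69 [193.7 324.1] [0.6203 0.3274 0.008 ]
```

View pics/d_wrist.png

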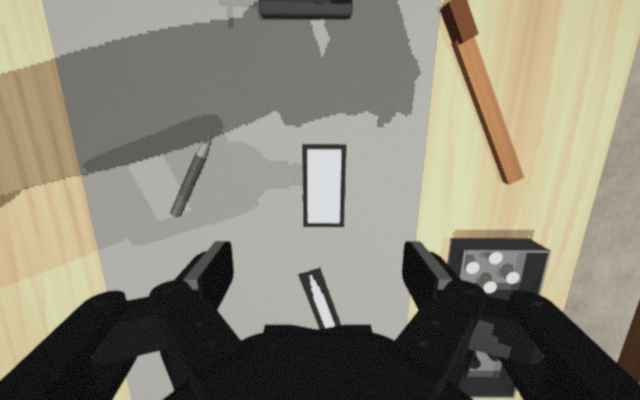

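```bash
cat >> h.py <<'E'
def bright_rect(p,box,z,thr=None,verbose=True):
    """largest bright blob within pixel box -> minAreaRect on plane z (mm)"""
    x0,y0,x1,y1=box; g=cv2.cvtColor(p["pixels"],cv2.COLOR_RGB2GRAY)[y0:y1,x0:x1]
    g=cv2.resize(g,None,fx=4,fy=4,interpolation=cv2.INTER_CUBIC)
    if thr is None: thr,_=cv2.threshold(g,0,255,cv2.THRESH_OTSU)
    c,_=cv2.findContours((g>thr).astype(np.uint8),cv2.RETR_EXTERNAL,cv2.CHAIN_APPROX_NONE)
    c=max(c,key=cv2.contourArea)[:,0].astype(float); uv=(c+.5)/4-.5+[x0,y0]
    P=toplane(p,uv,z)[:,:2]*1000
    (cx,cy),(w,h),ang=cv2.minAreaRect(P.astype(np.float32))
    if w<h: w,h,ang=h,w,ang+90
    if verbose: print("thr",thr,"centre",round(cx,1),round(cy,1),"size",round(w,1),round(h,1),"long axis deg",round(ang,1))
    return P,(cx,cy,w,h,ang)
E
python3 - <<'E'
from h import *
p=imaging.read_camera("wrist")
bright_rect(p,(300,140,350,230),.008)
for r in finder.pinpoint("tall_mark",p)[:2]:
        rc=r["location"]; print(np.round(rc,1),toplane(p,[rc[1],rc[0]],.008)[0].round(4))
# punch: ends
save(p,"e_punch",(150,120,240,230),5)
go(.63,.164,.19,90)
E
```

```text
thr 142.0 centre 621.2 335.5 size 108.6 61.2 long axis deg 90.2
[191.7 320.2] [0.6157 0.3291 0.008 ]
pos [0.6128 0.3467 0.1899] a 90.12 t 2.7 open 0.997
shift [-1.2186e+00  1.1250e-01 -5.0000e-04] turn [ 0.0003 -0.0001  0.0013]
q6 est deg 14.591252288019888
```

View pics/e_punch.png

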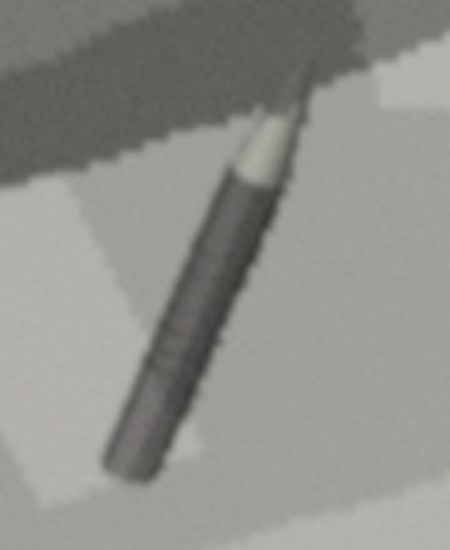

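```bash
python3 - <<'E'
from h import *
p=imaging.read_camera("wrist")
g=cv2.cvtColor(p["pixels"],cv2.COLOR_RGB2GRAY); print(g[185,300:350:2], g[140:230:4,324])
for t in (100,120,140): bright_rect(p,(306,147,343,224),.008,t)
E
python3 -m crank '[[-0.33,0.04,0,0,0,0,1],[-0.66,0.08,0,0,0,0,1],[-1,0.11,0,0,0,0,1],[-1,0.11,0,0,0,0,1],[-1,0.11,0,0,0,0,1]]'
python3 - <<'E'
from h import *
p=imaging.read_camera("wrist"); save(p,"f_wrist")
for n in ["punch_mark","orange_box"]:
    for r in finder.pinpoint(n,p)[:2]:
        rc=r["location"]; print(n,round(r["confidence"],2),np.round(rc,1),toplane(p,[rc[1],rc[0]],Z[n])[0].round(4))
E
```

```text
[173 102  47 110 213 222 220 220 221 221 221 221 221 220 222 220 222 221
 222 218 128  47  93 172 180] [179  68 140 221 221 221 221 222 221 222 222 221 221 221 221 222 222 222
 222 221 216  52 177]
thr 100 centre 619.4 335.4 size 90.8 41.1 long axis deg 90.1
thr 120 centre 619.4 335.3 size 90.1 40.3 long axis deg 90.4
thr 140 centre 619.5 335.3 size 89.5 39.6 long axis deg 90.5
time: 3.25
eef_pos: [0.6303, 0.1952, 0.1897]
tcp_rot: [0.708, 0.706, 0.0, -0.0]
contact_force: [0.5, 0.2, -1.2]
opening: 1.003
punch_mark 0.77 [201.8 313.3] [0.6254 0.1649 0.008 ]
orange_box 0.96 [314.  310.5] [0.6206 0.0057 0.006 ]
```

View pics/f_wrist.png

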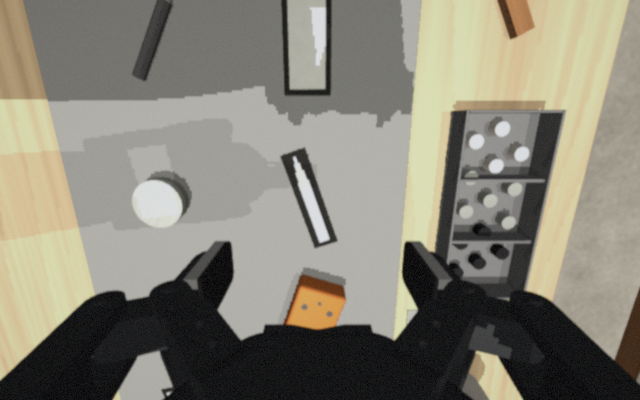

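```bash
cat >> h.py <<'E'
def dark_rect(p,box,z,thr):
    q=dict(p); q["pixels"]=255-p["pixels"]; return bright_rect(q,box,z,255-thr)
E
python3 - <<'E'
from h import *
p=imaging.read_camera("wrist")
for t in (110,140): bright_rect(p,(284,150,336,246),.008,t)
g=cv2.cvtColor(p["pixels"],cv2.COLOR_RGB2GRAY); print(g[195,285:335:2])
for t in (90,110): dark_rect(p,(275,144,345,252),.008,t)
save(p,"g",(270,140,350,255),5)
t=imaging.read_camera("top")
print("top"); bright_rect(t,(157,131,184,143),.008,140); bright_rect(t,(300,174,346,200),.008,140)
go(.6,-.16,.19,90)
E
```

```text
thr 110 centre 634.0 175.5 size 108.2 34.6 long axis deg 91.1
thr 140 centre 634.4 176.3 size 106.5 33.8 long axis deg 91.1
[177 177 179 178 165  77  52  58 141 217 221 220 222 221 183  59  46  52
 124 174 178 176 178 178 178]
thr 165 centre 621.2 167.6 size 121.0 29.5 long axis deg 108.8
thr 145 centre 621.3 167.5 size 122.1 30.5 long axis deg 108.8
topTraceback (most recent call last):
  File "<stdin>", line 8, in <module>
  File "h.py", line 36, in bright_rect
    c=max(c,key=cv2.contourArea)[:,0].astype(float); uv=(c+.5)/4-.5+[x0,y0]
      ~~~^^^^^^^^^^^^^^^^^^^^^^^
ValueError: max() iterable argument is empty
```

View pics/g.png

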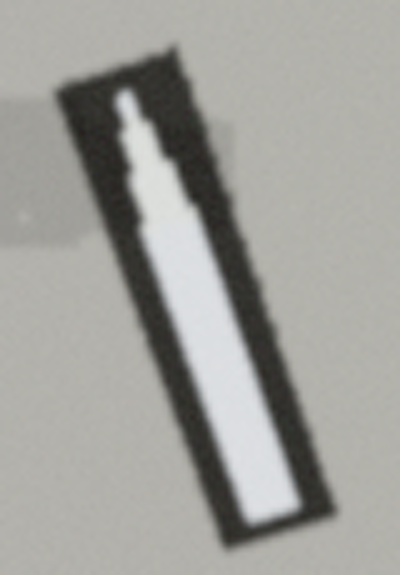

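```bash
python3 - <<'E'
from h import *
t=imaging.read_camera("top")
g=cv2.cvtColor(t["pixels"],cv2.COLOR_RGB2GRAY); print(g[136,150:190],g[186,295:350])
bright_rect(t,(157,131,184,143),.008); bright_rect(t,(304,177,341,198),.008)
go(.6,-.16,.19,90)
E
python3 -m crank '[[-0.33,-0.05,0,0,0,0,1],[-0.66,-0.1,0,0,0,0,1],[-1,-0.1,0,0,0,0,1],[-1,-0.1,0,0,0,0,1]]'
python3 -m crank '[[-0.33,-0.05,0,0,0,0,1],[-0.66,-0.05,0,0,0,0,1],[-1,-0.05,0,0,0,0,1],[-1,-0.05,0,0,0,0,1],[-1,-0.05,0,0,0,0,1]]'
python3 - <<'E'
from h import *
p=imaging.read_camera("wrist"); save(p,"i_wrist")
for n in ["deburrer_mark","orange_box","tall_shell","wide_shell","wide_mark","deburrer"]:
    for r in finder.pinpoint(n,p)[:2]:
        rc=r["location"]; print(n,round(r["confidence"],2),np.round(rc,1),toplane(p,[rc[1],rc[0]],Z[n])[0].round(4))
go(.6,-.34,.19,90)
E
```

```text
[ 55  59  57  60  59  58  57  60  56  55  54  55  51  44  43  37  32  34
  28  26  32  31  29  28  29  44  78 107 110 109 110 110  98  46  36  68
  75  72  71  84] [123 123 124 121 122 126 122 101  64  98 153 160 156 158 157 158 158 156
 157 158 156 157 155 156 158 157 155 157 156 155 156 156 155 157 156 156
 156 157 157 157 157 156 158 157 132  73  75 122 127 127 127 126 127 127
 126]
thr 70.0 centre 618.8 301.1 size 38.2 24.5 long axis deg 0.4
thr 120.0 centre 449.7 -176.5 size 112.6 62.7 long axis deg 102.9
pos [0.6299 0.1978 0.1893] a 90.14 t 3.55 open 1.002
shift [-2.3851 -0.2047 -0.005 ] turn [-0.     -0.0001  0.0015]
q6 est deg -14.93141717813755
time: 3.95
eef_pos: [0.6153, 0.0422, 0.1895]
tcp_rot: [0.709, 0.706, -0.001, 0.001]
contact_force: [0.4, 0.8, 1.2]
opening: 1.0
time: 4.45
eef_pos: [0.608, -0.1035, 0.1892]
tcp_rot: [0.707, 0.707, 0.0, -0.0]
contact_force: [-1.1, -0.1, -0.1]
opening: 1.0
deburrer_mark 0.58 [225.6 321.8] [ 0.6134 -0.1641  0.008 ]
orange_box 0.58 [ 71.  331.9] [0.6236 0.0108 0.006 ]
wide_shell 0.82 [305.8  42.1] [ 0.2393 -0.2793  0.006 ]
wide_mark 0.7 [233.1 188.6] [ 0.4494 -0.1738  0.008 ]
pos [ 0.6079 -0.1022  0.1893] a 90.13 t 4.8 open 1.001
shift [-1.5852 -0.0561 -0.0049] turn [-0.0001 -0.0001  0.0015]
q6 est deg -29.538782259558104
```

View pics/i_wrist.png

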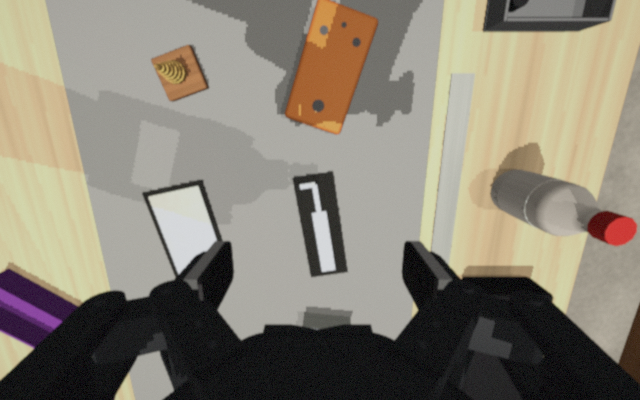

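```bash
python3 - <<'E'
from h import *
p=imaging.read_camera("wrist")
for t in (90,110): dark_rect(p,(285,165,355,283),.008,t)
for t in (110,140): dark_rect(p,(285,165,355,283),.008,t)
E
python3 -m crank '[[-0.33,-0.02,0,0,0,0,1],[-0.66,-0.05,0,0,0,0,1],[-1,-0.05,0,0,0,0,1],[-1,-0.05,0,0,0,0,1],[-1,-0.05,0,0,0,0,1]]'
python3 - <<'E'
from h import *
p=imaging.read_camera("wrist"); save(p,"j_wrist")
for n in ["deburrer_mark","tall_shell","wide_shell","wide_mark","deburrer"]:
    for r in finder.pinpoint(n,p)[:2]:
        rc=r["location"]; print(n,round(r["confidence"],2),np.round(rc,1),toplane(p,[rc[1],rc[0]],Z[n])[0].round(4))
go(.6,-.34,.19,90)
E
```

```text
thr 165 centre 612.3 -164.7 size 132.5 47.4 long axis deg 99.1
thr 145 centre 612.4 -164.7 size 133.6 48.4 long axis deg 99.0
thr 145 centre 612.4 -164.7 size 133.6 48.4 long axis deg 99.0
thr 115 centre 612.3 -164.6 size 135.8 50.0 long axis deg 99.1
time: 5.35
eef_pos: [0.6001, -0.2544, 0.1891]
tcp_rot: [0.708, 0.707, 0.0, -0.0]
contact_force: [0.0, 0.9, -0.1]
opening: 1.0
deburrer_mark 0.68 [ 97.6 331.8] [ 0.6159 -0.1669  0.008 ]
tall_shell 0.57 [250.8 331.2] [ 0.6172 -0.3482  0.009 ]
wide_shell 0.87 [313.  57.] [ 0.2484 -0.4412  0.006 ]
wide_shell 0.73 [251.5 327. ] [ 0.6121 -0.3507  0.006 ]
wide_mark 0.94 [102.1 178.4] [ 0.4495 -0.1712  0.008 ]
deburrer 0.94 [253.8 200.3] [ 0.4554 -0.3495  0.014 ]
pos [ 0.6006 -0.2521  0.1894] a 90.13 t 5.65 open 1.0
shift [-0.586  -0.0051 -0.0043] turn [-0.     -0.0001  0.0015]
q6 est deg -29.538782259558104
```

View pics/j_wrist.png

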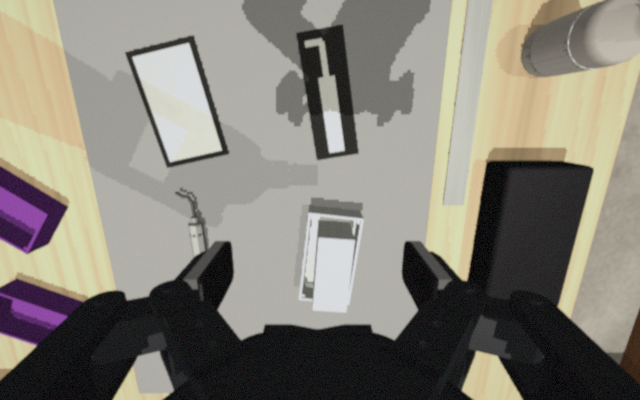

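```bash
python3 - <<'E'
from h import *
p=imaging.read_camera("wrist")
for t in (110,140,190): bright_rect(p,(131,41,222,162),.008,t)
for t in (90,110): dark_rect(p,(115,30,235,175),.008,t)
E
python3 -m crank '[[-0.33,0,0,0,0,0,1],[-0.6,0,0,0,0,0,1],[-0.6,0,0,0,0,0,1],[-0.6,0,0,0,0,0,1]]'
python3 - <<'E'
from h import *
p=imaging.read_camera("wrist"); save(p,"k_wrist")
for n in ["tall_shell","wide_shell","deburrer"]:
    for r in finder.pinpoint(n,p)[:2]:
        rc=r["location"]; print(n,round(r["confidence"],2),np.round(rc,1),toplane(p,[rc[1],rc[0]],Z[n])[0].round(4))
save(p,"k2",(160,100,400,250),3)
E
```

```text
thr 110 centre 449.0 -174.5 size 114.6 64.7 long axis deg 102.4
thr 140 centre 449.1 -174.4 size 113.7 63.7 long axis deg 102.4
thr 190 centre 449.1 -174.3 size 111.9 61.7 long axis deg 102.2
thr 165 centre 449.8 -174.0 size 123.8 74.3 long axis deg 102.1
thr 145 centre 449.8 -174.1 size 124.6 75.2 long axis deg 102.1
time: 6.1
eef_pos: [0.6002, -0.3438, 0.1891]
tcp_rot: [0.707, 0.707, 0.0, -0.0]
contact_force: [-0.0, -0.1, -0.4]
opening: 0.999
tall_shell 0.83 [178.7 329.8] [ 0.6147 -0.3456  0.009 ]
tall_shell 0.25 [180.1 327.7] [ 0.6122 -0.3472  0.009 ]
wide_shell 0.95 [398.3 185.1] [ 0.4026 -0.6805  0.006 ]
wide_shell 0.85 [180.1 330.5] [ 0.6156 -0.3479  0.006 ]
deburrer 0.75 [182.2 190.8] [ 0.4549 -0.3484  0.014 ]
```

View pics/k2.png

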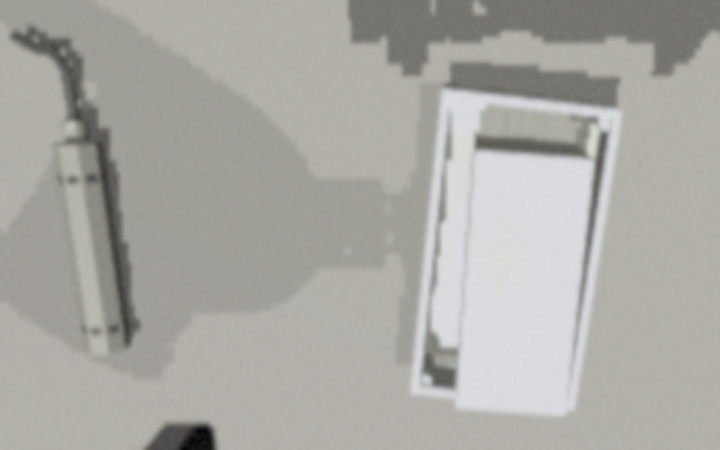

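Run:
```python
from h import *
p=imaging.read_camera("wrist")
cr=lambda L:[[u/3+160,v/3+100] for u,v in L]
W=toplane(p,cr([(443,88),(620,112),(412,393),(576,412)]),.034)*1000
T=toplane(p,cr([(474,150),(592,155),(457,406),(570,415)]),.061)*1000
D=toplane(p,cr([(75,140),(105,348),(75,50),(15,33)]),.014)*1000
for X in (W,T):
    print(X.round(1).tolist(),"c",X.mean(0).round(1))
    for i,j in((0,1),(2,3),(2,0),(3,1)):
        d=X[j]-X[i]; print(np.linalg.norm(d).round(1),np.degrees(np.arctan2(d[1],d[0])).round(1),end=" | ")
    print()
print(D.round(1))
save(p,"k3",(290,120,380,250),6)
```

```text
[[590.5, -287.0, 34.0], [651.3, -294.9, 34.0], [578.0, -399.0, 34.0], [640.1, -406.7, 34.0]] c [ 615.  -346.9   34. ]
61.3 -7.4 | 62.6 -7.0 | 112.8 83.6 | 112.3 84.3 | 
[[601.1, -304.9, 61.0], [638.5, -306.4, 61.0], [595.4, -392.5, 61.0], [634.5, -395.8, 61.0]] c [ 617.4 -349.9   61. ]
37.5 -2.3 | 39.2 -4.8 | 87.8 86.3 | 89.5 87.4 | 
[[ 453.5 -306.8   14. ]
 [ 455.2 -388.4   14. ]
 [ 457.5 -274.7   14. ]
 [ 436.7 -268.9   14. ]]
```

View pics/k3.png

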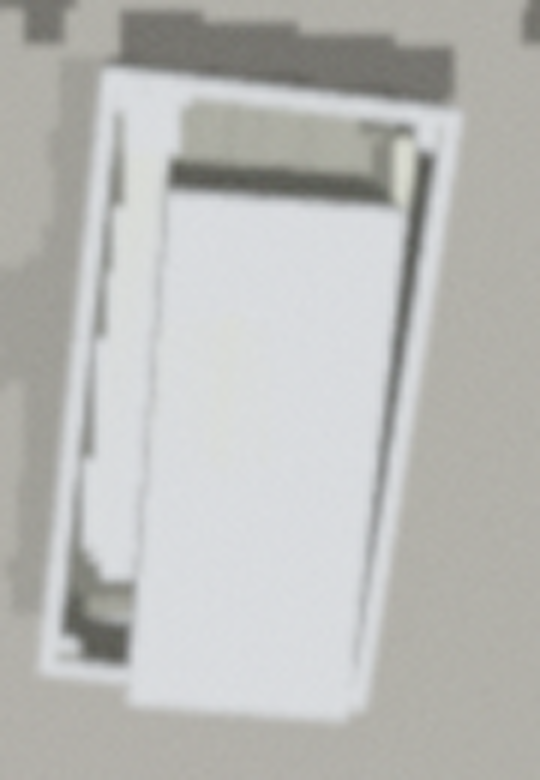

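Run:
```python
from h import *
p=imaging.read_camera("wrist")
T=toplane(p,[[u/6+290-.4,v/6+120-.4] for u,v in [(168,195),(408,207),(128,707),(352,720)]],.061)*1000
print(T.mean(0))
for i,j in((0,1),(2,3),(2,0),(3,1)):
        d=T[j]-T[i]; print(np.linalg.norm(d).round(1),np.degrees(np.arctan2(d[1],d[0])).round(1),end=" | ")
go(.6174,-.350,.10,87)
```

```text
[ 616.60670328 -352.0579244    61.        ]
38.2 -2.8 | 38.8 -3.5 | 88.3 85.6 | 88.8 86.0 | pos [ 0.6006 -0.3424  0.1894] a 90.11 t 6.4 open 1.001
shift [-0.0509  0.1119  0.5962] turn [-0.     -0.      0.0345]
q6 est deg -26.548615631231534
```

```bash
python3 -m crank '[[-0.05,0.11,0.3,0,0,0.038,0.65],[-0.057,0.11,0.6,0,0,0.038,0.65],[-0.057,0.11,0.6,0,0,0.038,0.65],[-0.057,0.11,0.6,0,0,0.038,0.65]]'
python3 - <<'E'
from h import *
p=imaging.read_camera("wrist"); save(p,"l")
s=imaging.read_camera("side"); save(s,"l_s",(290,200,400,290),6)
go(.617,-.351,.036,86.5)
X=np.array([[.617,-.351,.061]]);c,s_=np.cos(np.radians(86.5)),np.sin(np.radians(86.5))
print(proj(p,[X[0]+[i*.044*c+j*.019*s_,i*.044*s_-j*.019*c,0] for i in(1,-1) for j in(1,-1)]).round(1))
E
```

```text
time: 6.8
eef_pos: [0.6164, -0.3512, 0.0986]
tcp_rot: [0.728, 0.686, -0.0, -0.001]
contact_force: [-0.3, 0.5, 0.0]
opening: 0.642
pos [ 0.6183 -0.353   0.1028] a 86.62 t 6.9 open 0.648
shift [ 0.0138 -0.0115  0.4452] turn [0.0026 0.0018 0.0014]
q6 est deg -26.13475499980433
[[348.5 155.5]
 [288.8 155.4]
 [344.6 278. ]
 [291.8 277.8]]
```

View pics/l.png

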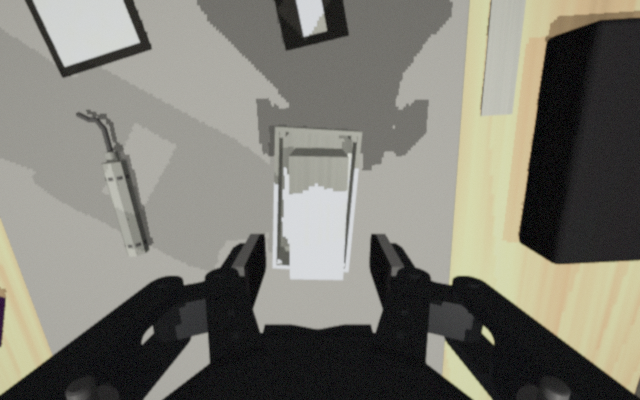

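View pics/l_s.png

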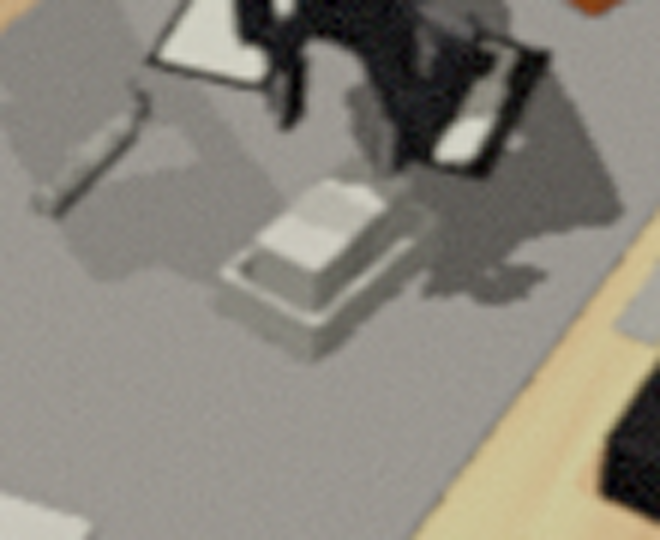

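Run:
```python
from h import *
p=imaging.read_camera("wrist"); save(p,"m",(270,115,370,290),4)
go(.617,-.351,.036,86.5)
c,s_=np.cos(np.radians(86.5)),np.sin(np.radians(86.5))
for y in(-.351,-.349):print(proj(p,[[.617+i*.044*c+j*.019*s_,y+i*.044*s_-j*.019*c,.061] for i in(1,-1) for j in(1,-1)]).round(1).tolist())
```

```text
pos [ 0.6185 -0.3533  0.1034] a 86.61 t 6.95 open 0.648
shift [ 0.016  -0.0134  0.4491] turn [0.0032 0.0022 0.0013]
q6 est deg -26.13475499980433
[[344.3, 151.8], [285.7, 151.7], [341.0, 272.4], [289.1, 272.4]]
[[344.2, 148.7], [285.4, 148.6], [340.9, 270.0], [288.9, 270.0]]
```

View pics/m.png

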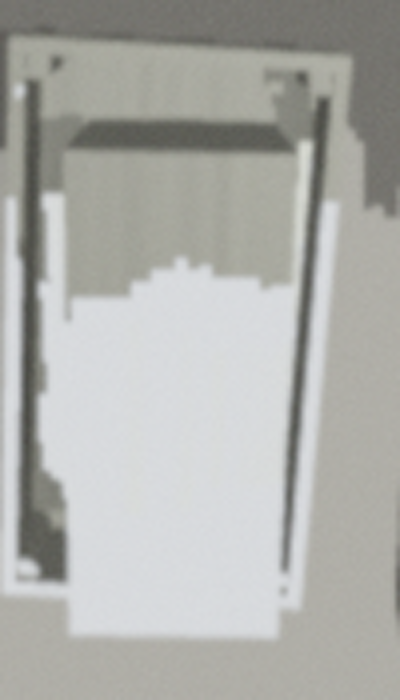

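```bash
python3 -m crank '[[0.012,-0.013,0.2,0.003,0.002,0.012,0.65],[0.012,-0.013,0.34,0.003,0.002,0.012,0.65],[0.012,-0.013,0.34,0.003,0.002,0.012,0.65],[0.012,-0.013,0.34,0.003,0.002,0.012,0.65]]'
python3 - <<'E'
from h import *
p=imaging.read_camera("wrist"); save(p,"n")
s=imaging.read_camera("side"); save(s,"n_s",(300,190,400,270),7)
go(.6167,-.3518,.035,85.6)
E
```

```text
time: 7.35
eef_pos: [0.6159, -0.3509, 0.0505]
tcp_rot: [0.734, 0.679, -0.0, -0.001]
contact_force: [-0.5, 0.9, 0.3]
opening: 0.652
pos [ 0.6166 -0.3514  0.0515] a 85.52 t 7.45 open 0.65
shift [-0.0026  0.0013  0.1103] turn [-0.0004 -0.0003 -0.0009]
q6 est deg -25.30284111057759
```

View pics/n.png

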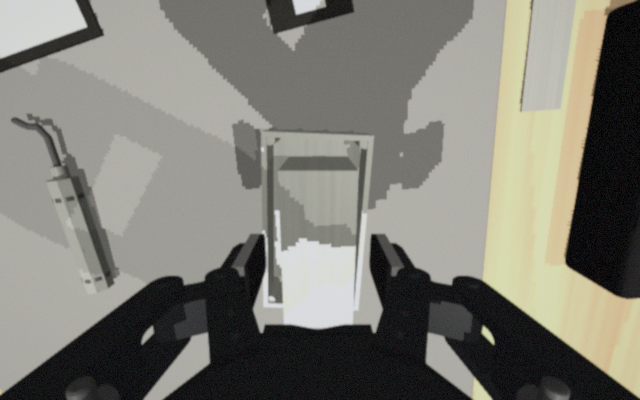

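View pics/n_s.png

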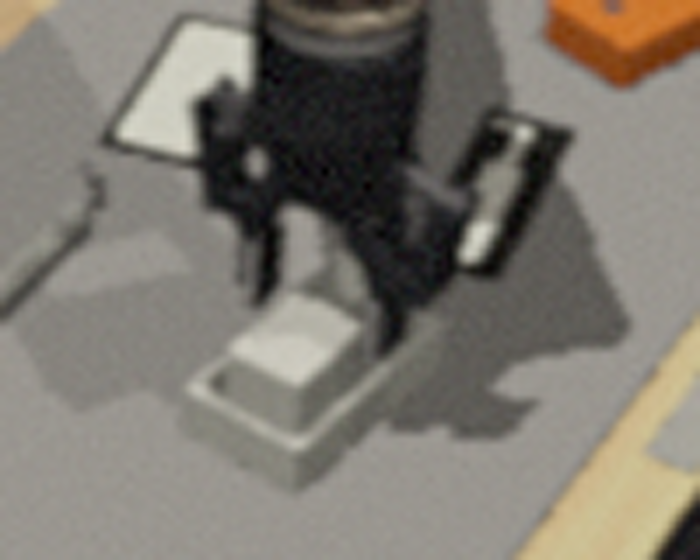

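```bash
python3 -m crank '[[0,0,0.06,0,0,0,0.65],[0,0,0.105,0,0,0,0.65],[0,0,0.105,0,0,0,0.65],[0,0,0.105,0,0,0,0.55],[0,0,0.105,0,0,0,0.3],[0,0,0.105,0,0,0,0.3],[0,0,0.105,0,0,0,0.3],[0,0,0.105,0,0,0,0.3]]' 40
python3 - <<'E'
from h import *
p=imaging.read_camera("wrist"); save(p,"o")
s=imaging.read_camera("side"); save(s,"o_s",(300,190,400,270),7)
go(.6167,-.3518,.035,85.6)
E
```

```text
time: 8.25
eef_pos: [0.6152, -0.3504, 0.033]
tcp_rot: [0.734, 0.679, -0.0, -0.002]
contact_force: [0.8, -0.6, 0.7]
opening: 0.438
pos [ 0.6152 -0.3504  0.033 ] a 85.52 t 8.35 open 0.441
shift [-0.0083  0.0107 -0.0137] turn [-0.0026 -0.0017 -0.0009]
q6 est deg -25.30284111057759
```

View pics/o.png

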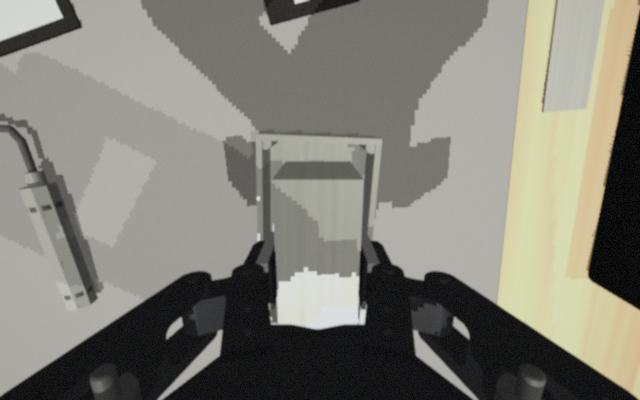

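View pics/o_s.png

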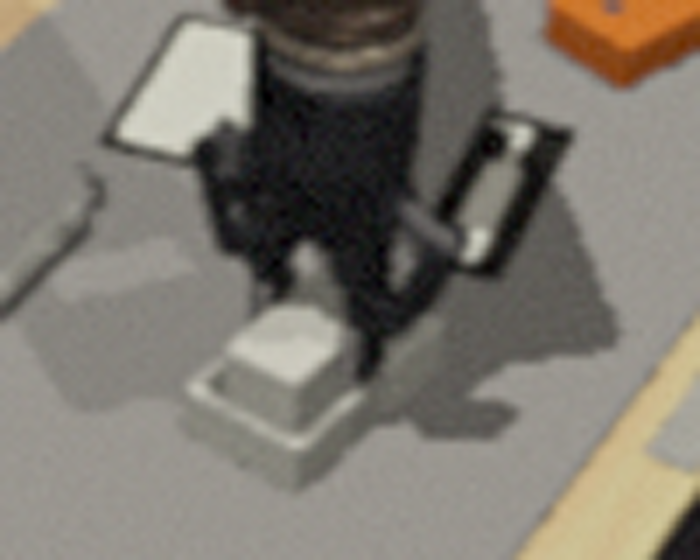

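```bash
python3 -m crank '[[0,0,-0.1,0,0,0,0.3],[0,0,-0.3,0,0,0,0.3],[0,0,-0.6,0,0,0,0.3],[0,0,-0.7,0,0,0,0.3],[0,0,-0.7,0,0,0,0.3]]'
python3 - <<'E'
from h import *
p=imaging.read_camera("wrist"); save(p,"p")
s=imaging.read_camera("side"); save(s,"p_s",(280,150,400,270),5)
go(.6195,.335,.14,85.6)
E
```

```text
time: 8.85
eef_pos: [0.6172, -0.3519, 0.1423]
tcp_rot: [0.734, 0.679, 0.0, 0.001]
contact_force: [-0.4, 0.1, -0.8]
opening: 0.443
pos [ 0.6147 -0.35    0.1364] a 85.52 t 8.95 open 0.434
shift [ 4.5556e+00 -3.2510e-01 -3.4000e-03] turn [-0.004  -0.0026 -0.0009]
q6 est deg 32.8026907376514
```

View pics/p.png

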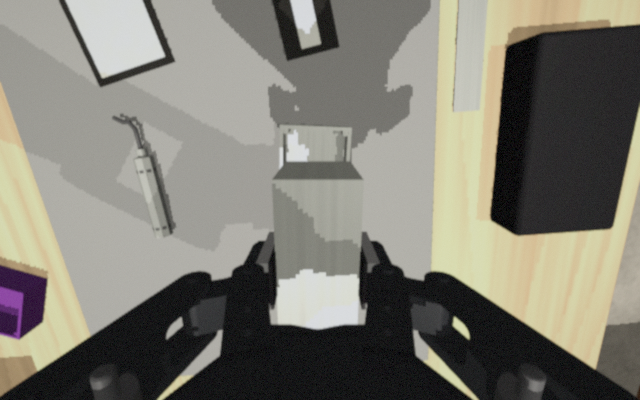

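View pics/p_s.png

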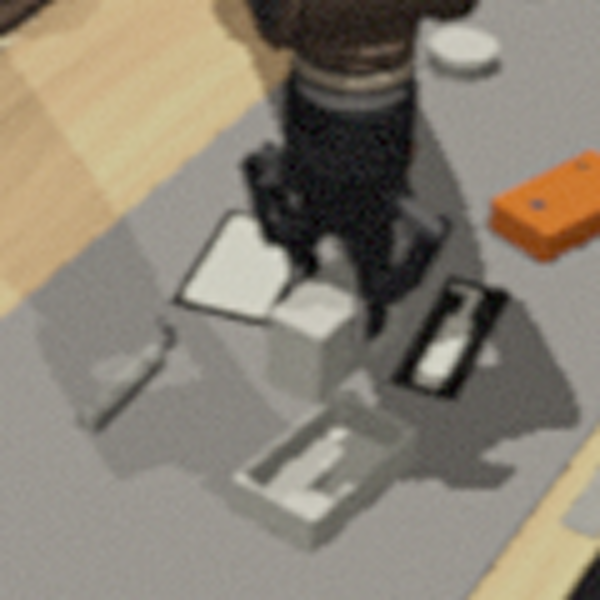

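```bash
python3 -m crank '[[0.2,-0.01,0,0,0,0,0.3],[0.5,-0.03,0,0,0,0,0.3],[0.8,-0.05,0,0,0,0,0.3],[1,-0.07,0,0,0,0,0.3]]'
python3 -m crank '[[0.33,-0.02,0,0,0,0,0.3],[0.66,-0.05,0,0,0,0,0.3],[1,-0.07,0,0,0,0,0.3]]'
python3 -m crank '[[0.33,-0.02,0,0,0,0,0.3],[0.66,-0.05,0,0,0,0,0.3],[1,-0.07,0,0,0,0,0.3]]'
python3 -m crank '[[0.33,-0.02,0,0,0,0,0.3],[0.66,-0.05,0,0,0,0,0.3],[0.9,-0.07,0,0,0,-0.02,0.3],[1,-0.07,0,0,0,-0.053,0.3],[1,-0.07,0,0,0,-0.053,0.3],[1,-0.07,0,0,0,-0.053,0.3]]'
python3 - <<'E'
from h import *
go(.6195,.3366,.09,90.4)
E
```

```text
time: 9.35
eef_pos: [0.6144, -0.1966, 0.134]
tcp_rot: [0.734, 0.679, -0.001, -0.006]
contact_force: [0.2, -0.4, -1.9]
opening: 0.436
time: 9.65
eef_pos: [0.6155, -0.0488, 0.1349]
tcp_rot: [0.734, 0.679, -0.002, -0.005]
contact_force: [-0.0, 1.0, -1.2]
opening: 0.435
time: 9.95
eef_pos: [0.6166, 0.1003, 0.1354]
tcp_rot: [0.734, 0.679, -0.003, -0.005]
contact_force: [0.3, 0.2, -2.1]
opening: 0.433
time: 10.55
eef_pos: [0.6189, 0.2481, 0.1368]
tcp_rot: [0.705, 0.709, -0.003, -0.004]
contact_force: [0.7, -0.5, -0.4]
opening: 0.438
pos [0.6189 0.2481 0.1368] a 90.26 t 10.55 open 0.438
shift [0.5894 0.0092 0.3133] turn [-0.0057 -0.0012 -0.0016]
q6 est deg 28.11706492351864
```

```bash
python3 -m crank '[[0.3,0.005,0.1,-0.005,-0.001,-0.001,0.3],[0.589,0.009,0.25,-0.005,-0.001,-0.001,0.3],[0.589,0.009,0.31,-0.005,-0.001,-0.001,0.3],[0.589,0.009,0.31,-0.005,-0.001,-0.001,0.3],[0.589,0.009,0.31,-0.005,-0.001,-0.001,0.3]]'
python3 - <<'E'
from h import *
p=imaging.read_camera("wrist"); save(p,"q")
s=imaging.read_camera("side"); save(s,"q_s",(370,90,490,210),5)
go(.6195,.3366,.032,90.4)
E
```

```text
time: 11.05
eef_pos: [0.6212, 0.3353, 0.0929]
tcp_rot: [0.706, 0.709, 0.001, 0.0]
contact_force: [-1.1, 0.4, -0.1]
opening: 0.435
pos [0.6222 0.3356 0.0945] a 90.24 t 11.15 open 0.434
shift [ 0.0058 -0.0197  0.4168] turn [ 0.0031 -0.0014 -0.0018]
q6 est deg 28.11706492351864
```

View pics/q.png

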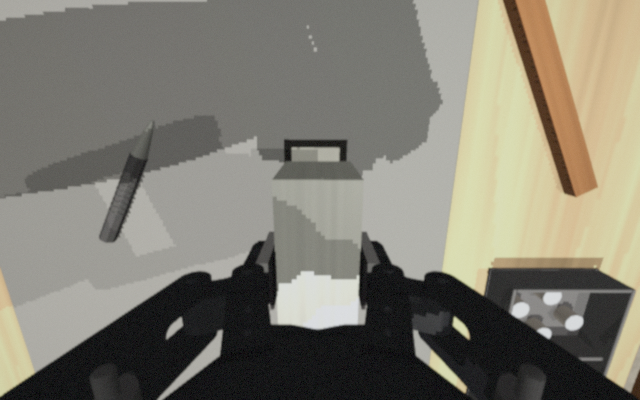

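View pics/q_s.png

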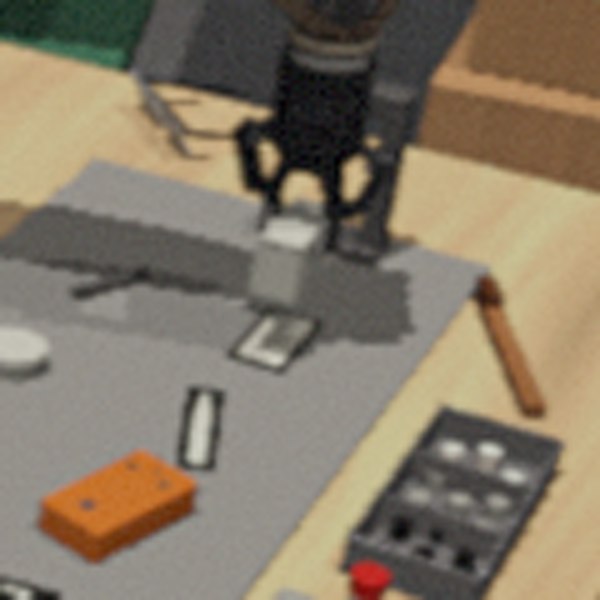

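Run:
```python
from h import *
p=imaging.read_camera("wrist"); s=telemetry.get_state()
T=R.from_quat(s["tcp_rot"]);z=s["eef_pos"][2]
save(p,"r",(260,130,380,190),6)
for uv,h in(([274,180],.028),([362,180],.028),([285,161.5],-.024),([347,161.5],-.024)):
    print((T.inv().apply(toplane(p,uv,z+h)[0]-s["eef_pos"])*1000).round(1))
go(.6195,.3366,.032,90.4)
```

```text
[ 42.6 -18.1 -28. ]
[ 42.6  18.4 -27.8]
[ 42.2 -19.2  24. ]
[42.2 17.4 24.2]
pos [0.6222 0.3358 0.0948] a 90.25 t 11.2 open 0.439
shift [ 0.0042 -0.0203  0.4185] turn [ 0.0033 -0.0015 -0.0017]
q6 est deg 28.11706492351864
```

View pics/r.png

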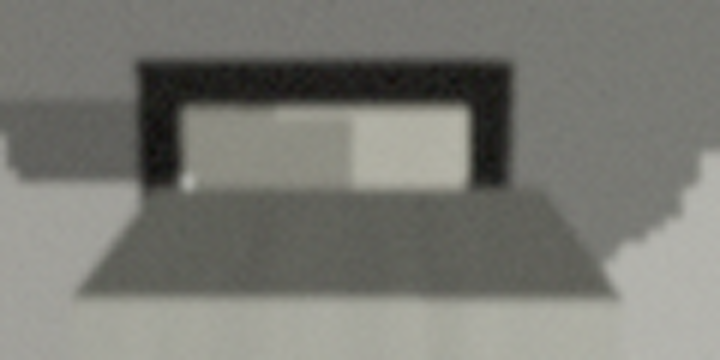

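```bash
python3 -m crank '[[0.006,-0.02,0.1,0.003,-0.001,-0.001,0.3],[0.006,-0.02,0.3,0.003,-0.001,-0.001,0.3],[0.006,-0.02,0.36,0.003,-0.001,-0.001,0.3],[0.006,-0.02,0.36,0.003,-0.001,-0.001,0.3],[0.006,-0.02,0.36,0.003,-0.001,-0.001,0.3],[0.006,-0.02,0.36,0.003,-0.001,-0.001,0.3]]'
python3 - <<'E'
from h import *
p=imaging.read_camera("wrist"); save(p,"s",(200,80,440,260),3)
go(.6195,.3367,.032,90.4)
E
```

```text
time: 11.8
eef_pos: [0.6194, 0.3386, 0.0411]
tcp_rot: [0.704, 0.71, 0.001, 0.0]
contact_force: [0.7, 1.1, -0.1]
opening: 0.436
pos [0.6194 0.3386 0.0412] a 90.47 t 11.85 open 0.438
shift [-0.013   0.0007  0.0614] turn [ 0.0009 -0.0008  0.0008]
q6 est deg 28.124205091179874
```

View pics/s.png

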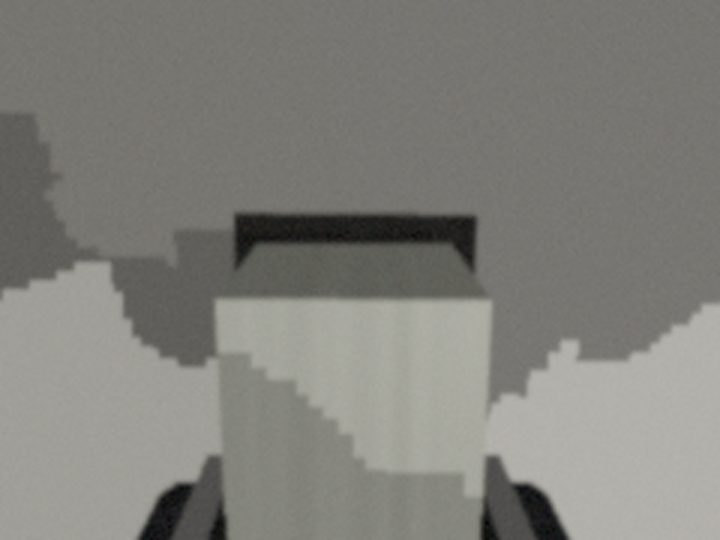

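```bash
python3 -m crank '[[-0.01,0.005,0.03,0.001,-0.001,0,0.3],[-0.012,0.005,0.052,0.001,-0.001,0,0.3],[-0.012,0.005,0.052,0.001,-0.001,0,0.3],[-0.012,0.005,0.052,0.001,-0.001,0,0.3],[-0.012,0.005,0.052,0.001,-0.001,0,0.3]]'
python3 - <<'E'
from h import *
p=imaging.read_camera("wrist"); save(p,"t",(240,120,400,240),5)
go(.6195,.3367,.032,90.4)
E
```

```text
time: 12.35
eef_pos: [0.6195, 0.3364, 0.0321]
tcp_rot: [0.704, 0.71, -0.001, -0.0]
contact_force: [1.5, -1.4, -0.2]
opening: 0.44
pos [0.6195 0.3364 0.0321] a 90.46 t 12.4 open 0.439
shift [ 0.0018 -0.0003  0.0005] turn [-0.001   0.0006  0.0007]
q6 est deg 28.124205091179874
```

View pics/t.png

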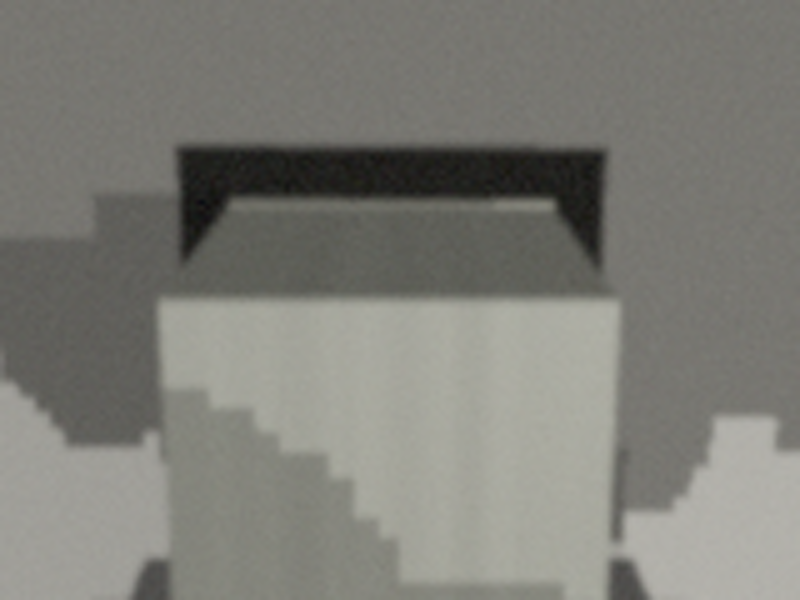

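```bash
python3 -m crank '[[0.007,0,0,0,0,0,0.3],[0.007,0,0.005,0,0,0,0.3],[0.007,0,0.01,0,0,0,0.3],[0.007,0,0.01,0,0,0,0.3],[0.007,0,0.01,0,0,0,0.3]]'
python3 - <<'E'
from h import *
p=imaging.read_camera("wrist"); save(p,"u",(240,120,400,240),5)
go(.6195,.3367,.032,90.4)
E
```

```text
time: 12.9
eef_pos: [0.6194, 0.3372, 0.032]
tcp_rot: [0.704, 0.71, -0.002, -0.0]
contact_force: [-0.9, -3.1, 9.0]
opening: 0.436
pos [0.6194 0.3373 0.032 ] a 90.49 t 12.95 open 0.439
shift [-0.0037  0.0007  0.    ] turn [-0.0017  0.0012  0.001 ]
q6 est deg 28.124205091179874
```

View pics/u.png

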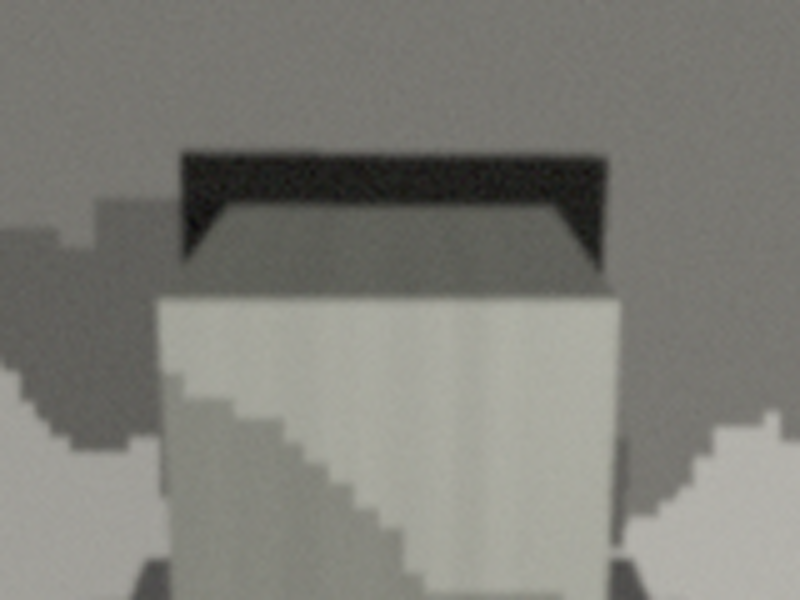

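```bash
python3 -m crank '[[0.007,0,0.006,0,0,0,0.5],[0.007,0,0.006,0,0,0,0.65],[0.007,0,0.006,0,0,0,0.65],[0.007,0,-0.2,0,0,0,0.65],[0.007,0,-0.5,0,0,0,0.8],[0.007,0,-0.7,0,0,0,0.8],[0.007,0,-0.7,0,0,0,0.8],[0.007,0,-0.7,0,0,0,0.8]]'
python3 - <<'E'
from h import *
p=imaging.read_camera("wrist"); save(p,"v",(230,100,410,290),4)
go(.615,-.25,.15,85)
E
```

```text
time: 13.75
eef_pos: [0.6194, 0.3389, 0.1357]
tcp_rot: [0.704, 0.71, -0.001, -0.0]
contact_force: [-0.5, -0.1, -0.2]
opening: 0.797
pos [0.6184 0.3385 0.1337] a 90.47 t 13.8 open 0.804
shift [-3.923  -0.0558 -0.1007] turn [-0.0031  0.0014  0.0608]
q6 est deg -17.121941971881853
```

View pics/v.png

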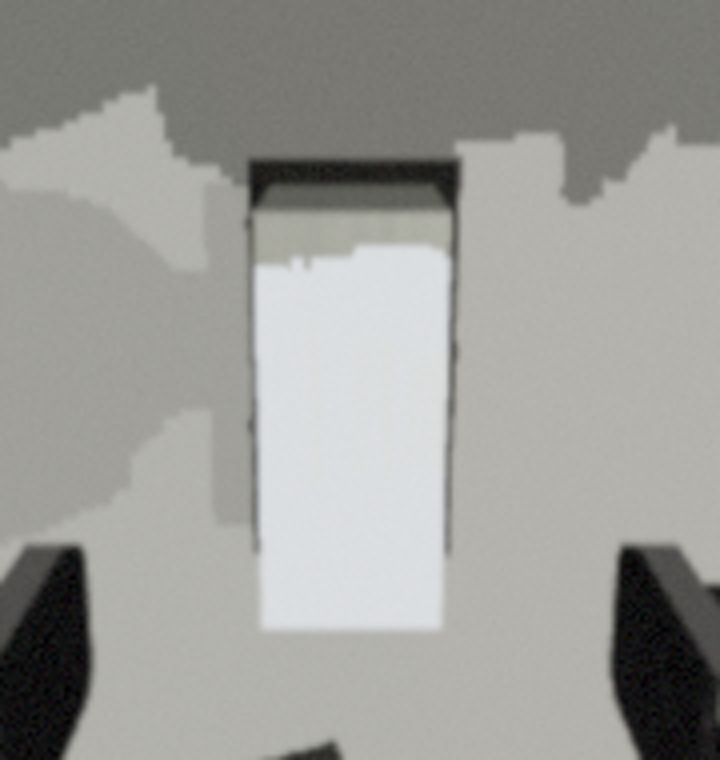

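```bash
python3 -m crank '[[-0.33,0,0,0,0,0.02,1],[-0.66,-0.01,-0.05,0,0,0.04,1],[-1,-0.01,-0.1,0,0,0.072,1]]'
python3 -m crank '[[-0.33,-0.03,0,0,0,0,1],[-0.66,-0.06,0,0,0,0,1],[-1,-0.09,0,0,0,0,1]]'
python3 -m crank '[[-0.33,-0.03,0,0,0,0,1],[-0.66,-0.06,0,0,0,0,1],[-1,-0.09,0,0,0,0,1]]'
python3 -m crank '[[-0.33,-0.03,0,0,0,0,1],[-0.66,-0.06,0,0,0,0,1],[-1,-0.09,0,0,0,0,1],[-1,-0.09,0,0,0,0,1]]'
python3 - <<'E'
from h import *
go(.615,-.347,.15,84)
E
```

```text
time: 14.1
eef_pos: [0.6167, 0.1889, 0.1466]
tcp_rot: [0.743, 0.669, -0.004, -0.002]
contact_force: [1.3, 0.1, 0.5]
opening: 1.002
time: 14.4
eef_pos: [0.5879, 0.0421, 0.1475]
tcp_rot: [0.743, 0.669, -0.003, -0.002]
contact_force: [0.7, -0.7, 0.7]
opening: 0.999
time: 14.7
eef_pos: [0.559, -0.1041, 0.1479]
tcp_rot: [0.743, 0.669, -0.003, -0.003]
contact_force: [0.6, 0.1, 0.0]
opening: 1.002
time: 15.1
eef_pos: [0.5298, -0.2553, 0.1485]
tcp_rot: [0.745, 0.667, -0.003, -0.002]
contact_force: [0.4, 0.8, -0.8]
opening: 0.999
pos [ 0.5298 -0.2553  0.1485] a 83.62 t 15.1 open 0.999
shift [-0.5447  0.6325 -0.0131] turn [-0.0038  0.0009 -0.0042]
q6 est deg -23.43289260730826
```

Sign of the y offset was wrong, which is harmless. I'll correct it here.

```bash
python3 -m crank '[[-0.2,0.25,0,0,0,0,1],[-0.4,0.45,0,0,0,0,1],[-0.545,0.632,-0.013,-0.004,0,-0.004,1],[-0.545,0.632,-0.013,-0.004,0,-0.004,1],[-0.545,0.632,-0.013,-0.004,0,-0.004,1],[-0.545,0.632,-0.013,-0.004,0,-0.004,1]]'
python3 - <<'E'
from h import *
p=imaging.read_camera("wrist"); save(p,"w",(240,110,400,290),4)
go(.615,-.347,.05,84)
E
```

```text
time: 15.7
eef_pos: [0.6168, -0.34, 0.1509]
tcp_rot: [0.741, 0.672, 0.0, -0.0]
contact_force: [0.5, 0.2, -0.0]
opening: 1.002
pos [ 0.617  -0.3401  0.1515] a 84.4 t 15.75 open 1.001
shift [-0.0471 -0.0094  0.6766] turn [ 0.0008 -0.      0.0045]
q6 est deg -23.43289260730826
```

View pics/w.png

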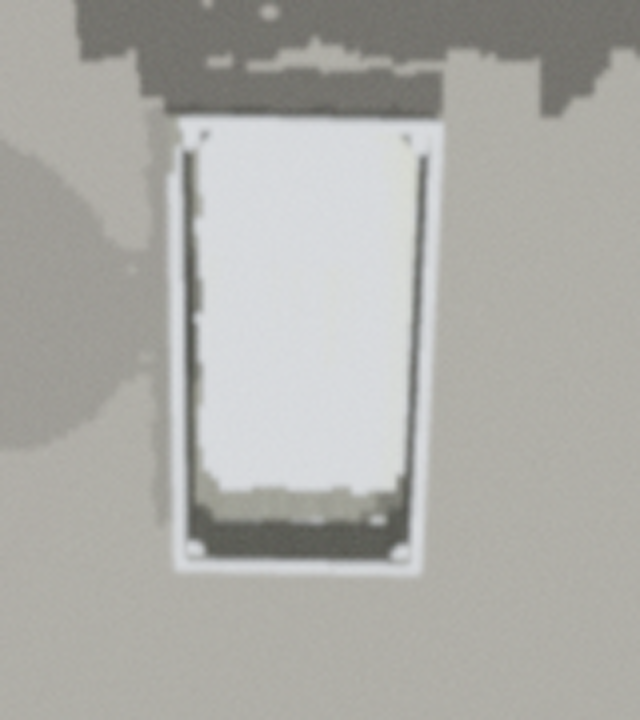

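Run:
```python
from h import *
p=imaging.read_camera("wrist")
T=toplane(p,[[u/4+240-.4,v/4+110-.4] for u,v in [(167,115),(443,122),(176,572),(421,575)]],.034)*1000
print(T.mean(0))
for i,j in((0,1),(2,3),(2,0),(3,1)):
        d=T[j]-T[i]; print(np.linalg.norm(d).round(1),np.degrees(np.arctan2(d[1],d[0])).round(1),end=" | ")
x,y=T.mean(0)[:2]/1000
go(x,y,.06,83.5)
```

```text
[ 614.06385243 -348.28844801   34.        ]
62.3 -7.0 | 61.9 -6.4 | 113.4 83.6 | 112.7 83.4 | pos [ 0.6171 -0.3403  0.1521] a 84.4 t 15.8 open 1.0
shift [-0.0544 -0.0162  0.6137] turn [0.0013 0.0003 0.01  ]
q6 est deg -23.06130237403174
```

```bash
python3 -m crank '[[-0.054,-0.016,0.3,0.001,0,0.01,1],[-0.054,-0.016,0.6,0.001,0,0.01,1],[-0.054,-0.016,0.72,0.001,0,0.01,1],[-0.054,-0.016,0.72,0.001,0,0.01,1],[-0.054,-0.016,0.72,0.001,0,0.01,1]]'
python3 - <<'E'
from h import *
p=imaging.read_camera("wrist"); save(p,"x")
s=imaging.read_camera("side"); save(s,"x_s",(290,180,400,270),6)
go(.6141,-.3483,.008,83.4)
E
```

```text
time: 16.3
eef_pos: [0.6158, -0.35, 0.0462]
tcp_rot: [0.746, 0.666, 0.0, 0.002]
contact_force: [0.4, -0.4, 0.7]
opening: 1.0
pos [ 0.6168 -0.351   0.0482] a 83.47 t 16.4 open 1.0
shift [ 0.0171 -0.022   0.268 ] turn [0.0043 0.0028 0.0008]
q6 est deg -22.960670549679733
```

View pics/x.png

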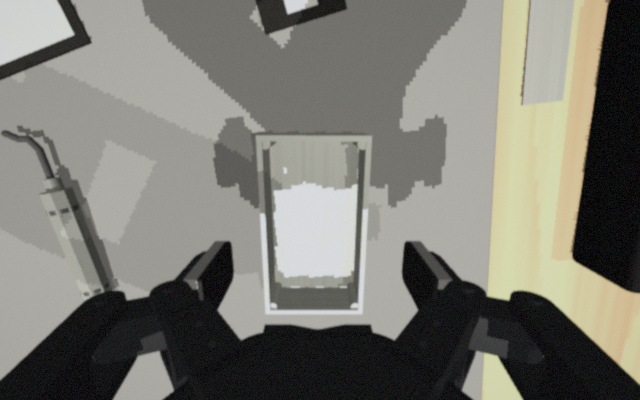

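View pics/x_s.png

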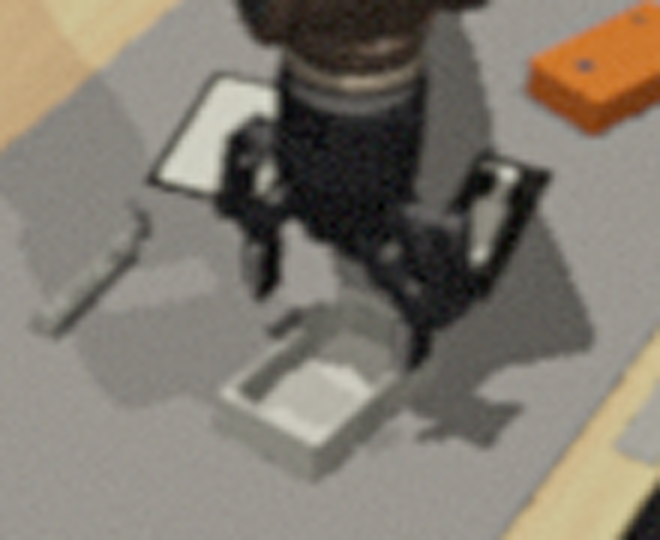

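```bash
python3 -m crank '[[0.01,-0.018,0.15,0.004,0.002,0,1],[0.015,-0.02,0.24,0.004,0.002,0,1],[0.015,-0.02,0.26,0.004,0.002,0,1],[0.015,-0.02,0.29,0.004,0.002,0,1],[0.015,-0.02,0.29,0.004,0.002,0,1]]'
python3 - <<'E'
from h import *
p=imaging.read_camera("wrist"); save(p,"y")
go(.6141,-.3483,.004,83.4)
E
```

```text
time: 16.9
eef_pos: [0.6119, -0.3471, 0.0001]
tcp_rot: [0.746, 0.666, -0.001, -0.003]
contact_force: [0.4, -0.1, -0.1]
opening: 0.998
pos [ 0.6123 -0.3474  0.0009] a 83.45 t 16.95 open 0.999
shift [-0.0046  0.0124 -0.0209] turn [-0.0029 -0.0011  0.0006]
q6 est deg -22.960670549679733
```

View pics/y.png

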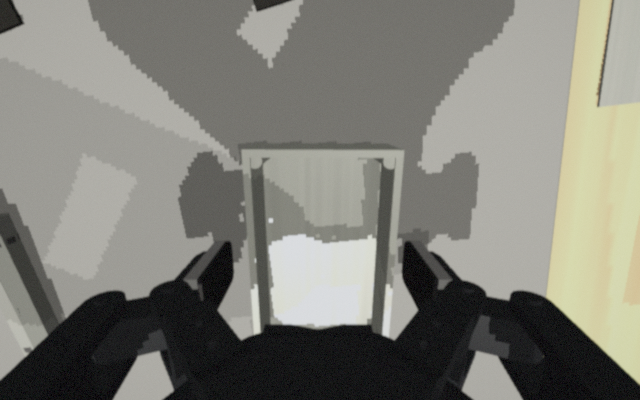

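```bash
python3 -m crank '[[-0.004,0.01,-0.014,-0.002,-0.001,0,1],[-0.004,0.01,-0.014,-0.002,-0.001,0,0.85],[-0.004,0.01,-0.014,-0.002,-0.001,0,0.6],[-0.004,0.01,-0.014,-0.002,-0.001,0,0.6],[-0.004,0.01,-0.014,-0.002,-0.001,0,0.6],[-0.004,0.01,-0.014,-0.002,-0.001,0,0.6],[-0.004,0.01,-0.014,-0.002,-0.001,0,0.6]]' 60
python3 - <<'E'
from h import *
p=imaging.read_camera("wrist"); save(p,"z")
s=imaging.read_camera("side"); save(s,"z_s",(290,180,400,270),6)
go(.6141,-.3483,.004,83.4)
E
```

```text
time: 17.65
eef_pos: [0.6145, -0.3488, 0.0045]
tcp_rot: [0.746, 0.666, -0.0, 0.001]
contact_force: [0.9, -0.2, 5.8]
opening: 0.714
pos [ 0.6145 -0.3488  0.0045] a 83.45 t 17.75 open 0.712
shift [ 0.0028 -0.0033  0.0033] turn [0.0004 0.0007 0.0006]
q6 est deg -22.960670549679733
```

View pics/z.png

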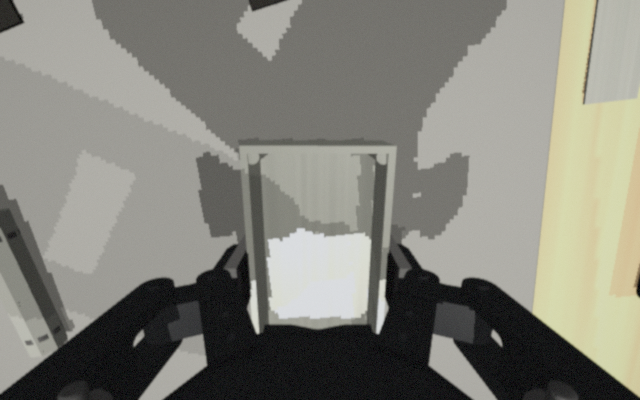

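View pics/z_s.png

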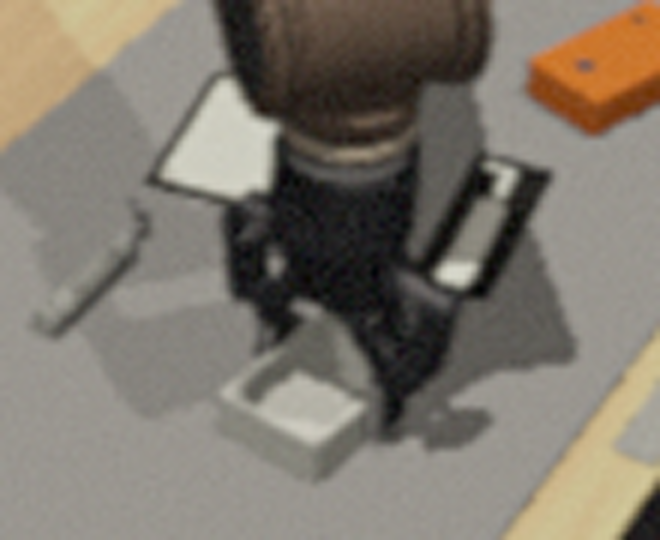

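```bash
python3 -m crank '[[0,0,-0.1,0,0,0,0.6],[0,0,-0.3,0,0,0,0.6],[0,0,-0.6,0,0,0,0.6],[0,0,-0.6,0,0,0,0.6]]'
python3 - <<'E'
from h import *
p=imaging.read_camera("wrist"); save(p,"A")
s=imaging.read_camera("side"); save(s,"A_s",(280,160,400,270),5)
go(.4495,-.1746,.09,102.2)
E
```

```text
time: 18.15
eef_pos: [0.6172, -0.3506, 0.1013]
tcp_rot: [0.746, 0.666, 0.001, 0.006]
contact_force: [0.7, -1.4, -0.3]
opening: 0.713
pos [ 0.6143 -0.3484  0.095 ] a 83.45 t 18.25 open 0.715
shift [ 1.0262 -1.2234  0.0312] turn [ 0.0003  0.0008 -0.2083]
q6 est deg -33.42774272172706
```

View pics/A.png

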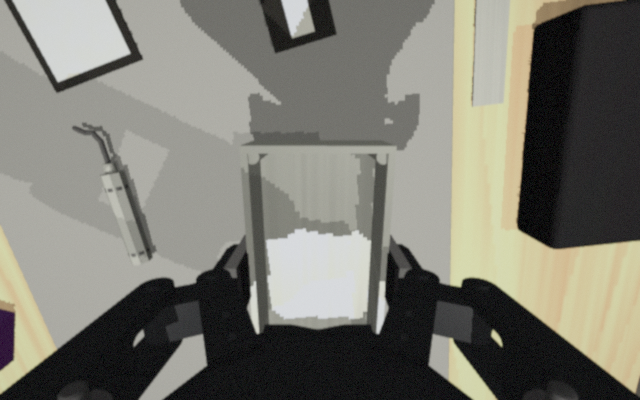

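View pics/A_s.png

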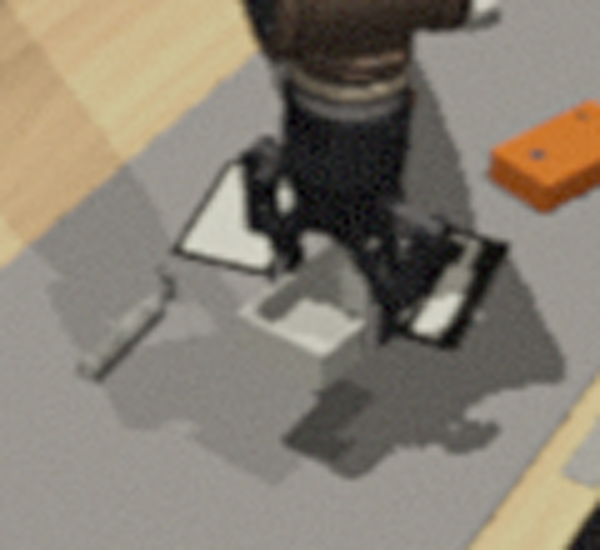

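Held level. Carrying it to the wide pad.

```bash
python3 -m crank '[[0.15,-0.18,0,0,0,-0.03,0.6],[0.35,-0.42,0,0,0,-0.08,0.6],[0.6,-0.72,0,0,0,-0.15,0.6],[0.75,-0.9,0,0,0,-0.208,0.6],[0.75,-0.9,0,0,0,-0.208,0.6],[0.75,-0.9,0,0,0,-0.208,0.6]]'
python3 - <<'E'
from h import *
go(.4495,-.1746,.06,102.2)
E
```

```text
time: 18.85
eef_pos: [0.4906, -0.2193, 0.0912]
tcp_rot: [0.628, 0.778, -0.0, -0.003]
contact_force: [0.5, -0.8, -0.9]
opening: 0.712
pos [ 0.4906 -0.2193  0.0912] a 102.18 t 18.85 open 0.712
shift [ 0.3482 -0.2041  0.2104] turn [-0.0026 -0.0022 -0.0002]
q6 est deg -33.42774272172706
```

```bash
python3 -m crank '[[0.15,-0.1,0.05,-0.002,-0.002,0,0.6],[0.348,-0.204,0.15,-0.002,-0.002,0,0.6],[0.348,-0.204,0.21,-0.002,-0.002,0,0.6],[0.348,-0.204,0.21,-0.002,-0.002,0,0.6],[0.348,-0.204,0.21,-0.002,-0.002,0,0.6],[0.348,-0.204,0.21,-0.002,-0.002,0,0.6]]'
python3 - <<'E'
from h import *
p=imaging.read_camera("wrist"); save(p,"B")
s=imaging.read_camera("side"); save(s,"B_s",(280,130,400,240),5)
s=telemetry.get_state();T=R.from_quat(s["tcp_rot"])
for uv in ([238,147],[397,147]): print((T.inv().apply(toplane(p,uv,s["eef_pos"][2]+.0295)[0]-s["eef_pos"])*1000).round(1))
go(.4495,-.1746,.0065,102.2)
E
```

```text
time: 19.45
eef_pos: [0.4533, -0.178, 0.0631]
tcp_rot: [0.628, 0.778, 0.0, 0.003]
contact_force: [0.1, -0.2, -1.7]
opening: 0.713
[ 56.1 -31.1 -29.8]
[ 56.   32.  -29.6]
pos [ 0.4528 -0.1776  0.0629] a 102.14 t 19.55 open 0.712
shift [ 0.0256 -0.019   0.3757] turn [ 0.0022  0.0027 -0.0007]
q6 est deg -33.42774272172706
```

View pics/B.png

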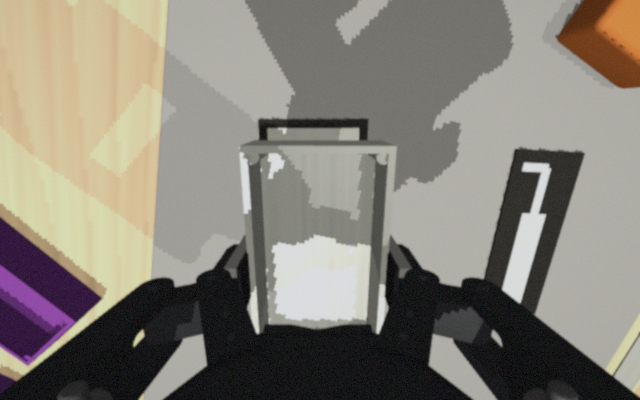

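View pics/B_s.png

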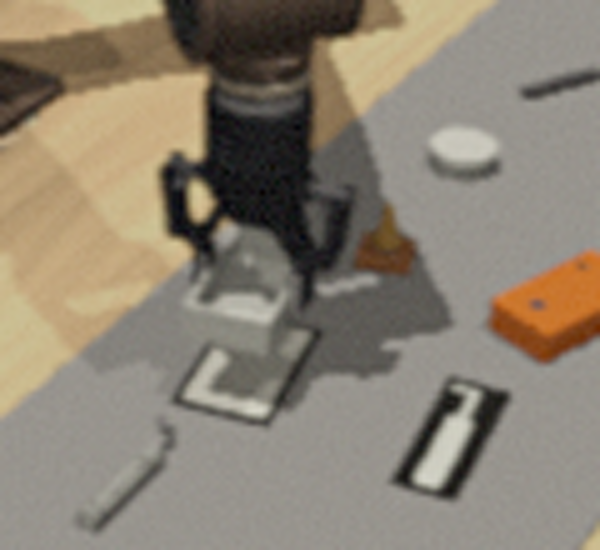

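```bash
python3 -m crank '[[0.025,-0.019,0.1,0.002,0.002,0,0.6],[0.026,-0.019,0.25,0.002,0.002,0,0.6],[0.026,-0.019,0.32,0.002,0.002,0,0.6],[0.026,-0.019,0.32,0.002,0.002,0,0.6],[0.026,-0.019,0.32,0.002,0.002,0,0.6],[0.026,-0.019,0.32,0.002,0.002,0,0.6]]'
python3 - <<'E'
from h import *
p=imaging.read_camera("wrist"); save(p,"C",(220,80,420,230),4)
go(.4495,-.1744,.0065,102.2)
E
```

```text
time: 20.15
eef_pos: [0.4489, -0.1738, 0.0148]
tcp_rot: [0.628, 0.778, -0.0, 0.0]
contact_force: [0.7, 0.5, -2.3]
opening: 0.714
pos [ 0.449  -0.1739  0.0149] a 102.17 t 20.2 open 0.713
shift [-0.0042  0.0028  0.056 ] turn [ 0.0002  0.0007 -0.0003]
q6 est deg -33.40558840144358
```

View pics/C.png

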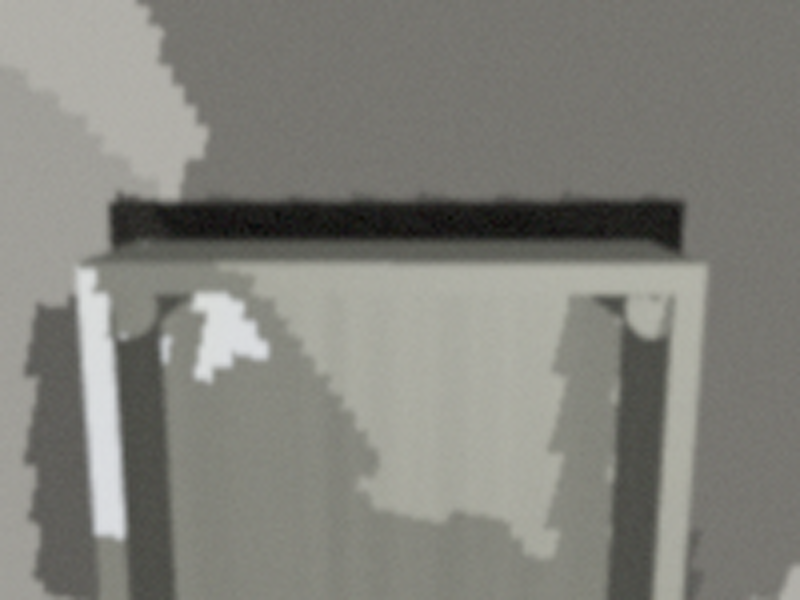

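```bash
python3 -m crank '[[-0.002,0.003,0.02,0,0.001,0,0.6],[-0.002,0.003,0.045,0,0.001,0,0.6],[-0.002,0.003,0.045,0,0.001,0,0.6],[-0.002,0.003,0.045,0,0.001,0,0.6]]'
python3 - <<'E'
from h import *
p=imaging.read_camera("wrist"); save(p,"D",(230,105,410,165),4.4)
go(.4495,-.1744,.0065,102.2)
E
```

```text
time: 20.6
eef_pos: [0.4485, -0.1734, 0.0071]
tcp_rot: [0.628, 0.778, 0.0, -0.001]
contact_force: [0.5, -0.4, -1.1]
opening: 0.716
pos [ 0.4486 -0.1735  0.0072] a 102.17 t 20.65 open 0.715
shift [-0.007   0.0047  0.0044] turn [-0.0008 -0.0013 -0.0004]
q6 est deg -33.40558840144358
```

View pics/D.png

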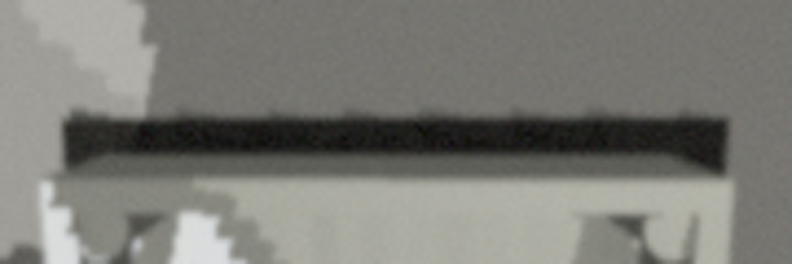

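Run:
```python
from h import *
p=imaging.read_camera("wrist");s=telemetry.get_state();T=R.from_quat(s["tcp_rot"])
for uv,z in (([320,131.8],.008),([320,139.8],.0083),([320,139.8],.009)): print((T.inv().apply(toplane(p,uv,z)[0]-s["eef_pos"])*1000).round(1))
```

```text
[60.9  1.2 -0.7]
[57.1  1.2 -1. ]
[57.2  1.2 -1.7]
```

```bash
python3 -m crank '[[-0.01,0.002,0,0,0,0,0.6],[-0.01,0.002,0.004,0,0,0,0.6],[-0.01,0.002,0.012,0,0,0,0.6],[-0.01,0.002,0.012,0,0,0,0.6],[-0.01,0.002,0.012,0,0,0,0.6]]'
python3 - <<'E'
from h import *
p=imaging.read_camera("wrist"); save(p,"E",(230,105,410,165),4.4)
go(.4495,-.1744,.0065,102.2)
E
```

```text
time: 21.2
eef_pos: [0.4496, -0.1752, 0.0064]
tcp_rot: [0.628, 0.778, 0.0, -0.001]
contact_force: [-4.0, 1.0, 5.6]
opening: 0.709
pos [ 0.4496 -0.1752  0.0065] a 102.17 t 21.25 open 0.714
shift [ 0.0051  0.0006 -0.0003] turn [-0.0007 -0.0012 -0.0003]
q6 est deg -33.40558840144358
```

View pics/E.png

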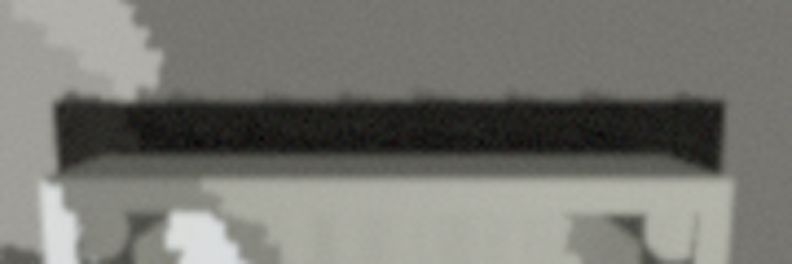

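```bash
python3 -m crank '[[-0.01,0.002,0.008,0,0,0,0.85],[-0.01,0.002,0.008,0,0,0,1],[-0.01,0.002,0.008,0,0,0,1],[-0.01,0.002,-0.2,0,0,0,1],[-0.01,0.002,-0.5,0,0,0,1],[-0.01,0.002,-0.9,0,0,0,1],[-0.01,0.002,-0.9,0,0,0,1],[-0.01,0.002,-0.9,0,0,0,1]]'
python3 - <<'E'
from h import *
p=imaging.read_camera("wrist"); save(p,"F")
go(.45,-.35,.15,90)
E
```

```text
time: 22.05
eef_pos: [0.4516, -0.1775, 0.1431]
tcp_rot: [0.628, 0.778, 0.0, 0.002]
contact_force: [-1.0, -0.6, 0.4]
opening: 1.0
pos [ 0.4502 -0.1766  0.1406] a 102.17 t 22.1 open 1.002
shift [-1.1294 -0.2448 -0.0641] turn [-0.0003 -0.0007  0.1352]
q6 est deg -37.8749836510982
```

View pics/F.png

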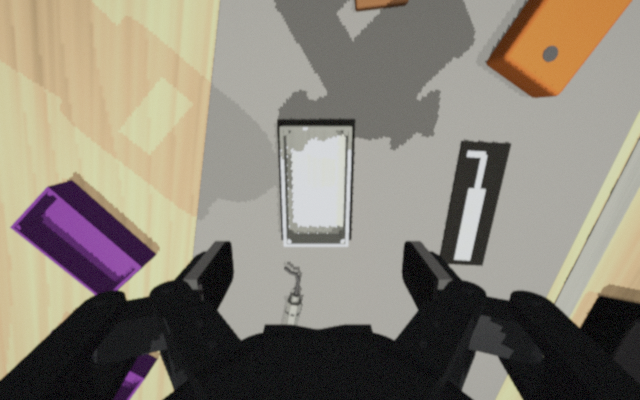

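```bash
python3 -m crank '[[-0.33,-0.08,0,0,0,0.04,1],[-0.66,-0.16,0,0,0,0.08,1],[-1,-0.23,-0.03,0,0,0.13,1],[-1,-0.23,0,0,0,0.13,1],[-1,-0.23,0,0,0,0.13,1],[-1,-0.23,0,0,0,0.13,1]]'
python3 - <<'E'
from h import *
p=imaging.read_camera("wrist"); save(p,"G",(250,100,390,290),4)
for r in finder.pinpoint("deburrer",p)[:2]:
        rc=r["location"]; print(round(r["confidence"],2),np.round(rc,1),toplane(p,[rc[1],rc[0]],.014)[0].round(4))
go(.4545,-.348,.06,91)
E
```

```text
time: 22.7
eef_pos: [0.4468, -0.3285, 0.1375]
tcp_rot: [0.704, 0.71, 0.0, -0.004]
contact_force: [-0.2, 0.3, -0.3]
opening: 0.996
0.92 [214.1 324.6] [ 0.4536 -0.3531  0.014 ]
pos [ 0.4475 -0.3285  0.1388] a 90.57 t 22.8 open 0.998
shift [-0.1326  0.0469  0.5244] turn [-0.0021 -0.0025 -0.0048]
q6 est deg -38.44043424396804
```

View pics/G.png

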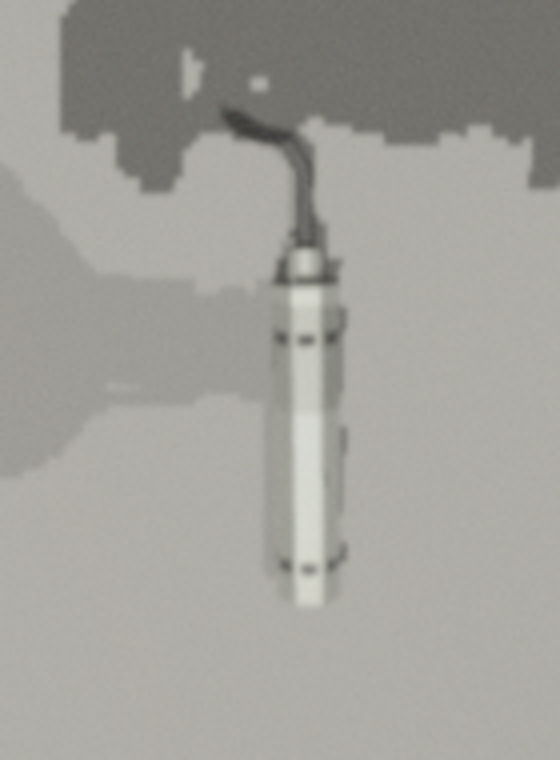

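Run:
```python
from h import *
p=imaging.read_camera("wrist")
X=toplane(p,[[u/4+250-.4,v/4+100-.4] for u,v in [(306,286),(309.5,605),(306,340),(309,569)]],.022)*1000
print(X.round(1).tolist(), X[:2].mean(0), [np.degrees(np.arctan2(*(X[i]-X[i+1])[[1,0]])) for i in (0,2)], np.linalg.norm(X[0]-X[1]))
x,y=X[:2].mean(0)[:2]/1000
go(x,y,.06,91)
```

```text
[[455.1, -308.9, 22.0], [457.4, -390.0, 22.0], [455.3, -321.8, 22.0], [457.1, -380.2, 22.0]] [ 456.23246139 -349.4683817    22.        ] [np.float64(91.64447146495874), np.float64(91.75526593607078)] 81.1729689856751
pos [ 0.4478 -0.3287  0.1393] a 90.57 t 22.85 open 0.998
shift [-0.1406  0.0561  0.5282] turn [-0.0016 -0.002  -0.0047]
q6 est deg -38.45166496153449
```

```bash
python3 -m crank '[[-0.14,0.056,0.2,-0.002,-0.002,-0.012,0.5],[-0.14,0.056,0.5,-0.002,-0.002,-0.012,0.5],[-0.14,0.056,0.7,-0.002,-0.002,-0.012,0.5],[-0.14,0.056,0.7,-0.002,-0.002,-0.012,0.5],[-0.14,0.056,0.7,-0.002,-0.002,-0.012,0.5],[-0.14,0.056,0.7,-0.002,-0.002,-0.012,0.5]]'
python3 - <<'E'
from h import *
p=imaging.read_camera("wrist"); save(p,"H")
go(.456,-.3494,.009,91.7)
E
```

```text
time: 23.45
eef_pos: [0.4579, -0.3521, 0.0376]
tcp_rot: [0.697, 0.717, -0.0, 0.003]
contact_force: [0.6, -0.1, -1.0]
opening: 0.5
pos [ 0.4579 -0.3524  0.0379] a 91.59 t 23.5 open 0.504
shift [ 0.0211 -0.0132  0.1925] turn [ 0.0031  0.0033 -0.0013]
q6 est deg -39.160349228783346
```

View pics/H.png

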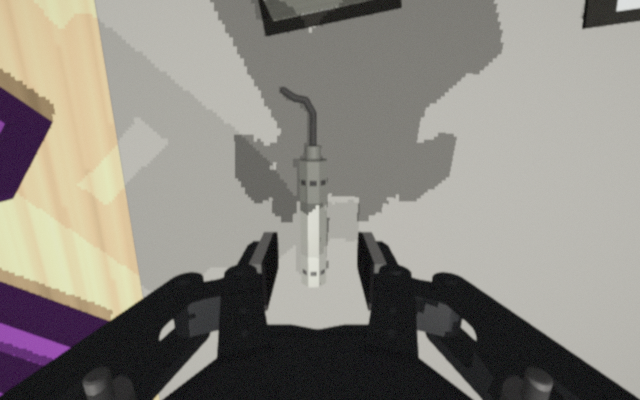

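```bash
python3 -m crank '[[0.02,-0.014,0.1,0.003,0.003,-0.001,0.5],[0.02,-0.014,0.18,0.003,0.003,-0.001,0.5],[0.02,-0.014,0.19,0.003,0.003,-0.001,0.5],[0.02,-0.014,0.19,0.003,0.003,-0.001,0.3],[0.02,-0.014,0.19,0.003,0.003,-0.001,0.05],[0.02,-0.014,0.19,0.003,0.003,-0.001,0.05],[0.02,-0.014,0.19,0.003,0.003,-0.001,0.05],[0.02,-0.014,0.19,0.003,0.003,-0.001,0.05]]' 50
python3 - <<'E'
from h import *
p=imaging.read_camera("wrist"); save(p,"I")
go(.456,-.3494,.009,91.7)
E
```

```text
time: 24.3
eef_pos: [0.4543, -0.3485, 0.0067]
tcp_rot: [0.697, 0.717, -0.0, -0.002]
contact_force: [0.1, -0.8, -0.6]
opening: 0.164
pos [ 0.4543 -0.3485  0.0067] a 91.64 t 24.35 open 0.166
shift [-0.0066  0.0114 -0.0155] turn [-0.0019 -0.0019 -0.0007]
q6 est deg -39.160349228783346
```

View pics/I.png

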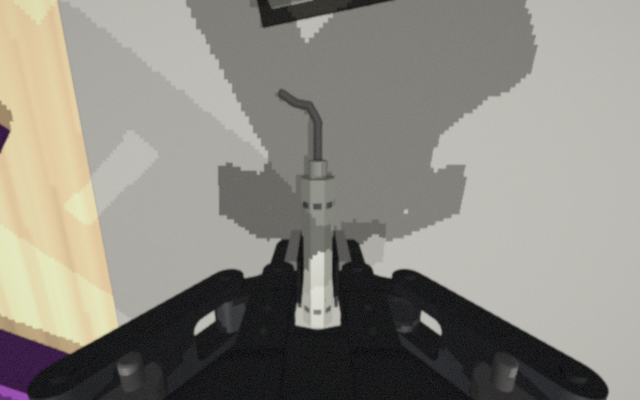

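```bash
python3 -m crank '[[0,0,-0.1,0,0,0,0.05],[0,0,-0.35,0,0,0,0.05],[0,0,-0.6,0,0,0,0.05],[0.3,0.3,-0.6,0,0,-0.02,0.05],[0.6,0.6,-0.6,0,0,-0.05,0.05],[1,1,-0.6,0,0,-0.08,0.05],[1,1,-0.6,0,0,-0.08,0.05],[1,1,-0.6,0,0,-0.08,0.05]]'
python3 - <<'E'
from h import *
p=imaging.read_camera("wrist"); save(p,"J")
go(.6154,-.1836,.05,99)
E
```

```text
time: 25.15
eef_pos: [0.6029, -0.1907, 0.0981]
tcp_rot: [0.649, 0.761, 0.001, -0.001]
contact_force: [-0.6, -0.3, -1.0]
opening: 0.169
pos [ 0.6027 -0.191   0.0978] a 99.1 t 25.2 open 0.174
shift [0.034  0.0915 0.3189] turn [-0.0003 -0.0022  0.0011]
q6 est deg -25.612080336459627
```

View pics/J.png

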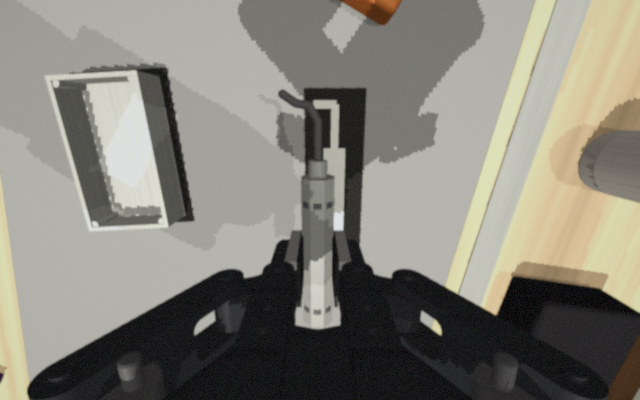

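```bash
python3 -m crank '[[0.034,0.09,0.1,0,-0.002,0.001,0.05],[0.034,0.09,0.3,0,-0.002,0.001,0.05],[0.034,0.09,0.42,0,-0.002,0.001,0.05],[0.034,0.09,0.42,0,-0.002,0.001,0.05],[0.034,0.09,0.42,0,-0.002,0.001,0.05],[0.034,0.09,0.42,0,-0.002,0.001,0.05]]'
python3 - <<'E'
from h import *
p=imaging.read_camera("wrist"); save(p,"K")
go(.6154,-.1836,.0087,99)
E
```

```text
time: 25.8
eef_pos: [0.6133, -0.1882, 0.0353]
tcp_rot: [0.651, 0.759, -0.001, 0.0]
contact_force: [0.0, -0.0, -0.5]
opening: 0.171
pos [ 0.6134 -0.188   0.0355] a 98.72 t 25.85 open 0.168
shift [0.0275 0.0174 0.1784] turn [-0.0001  0.0008 -0.0032]
q6 est deg -25.612080336459627
```

View pics/K.png

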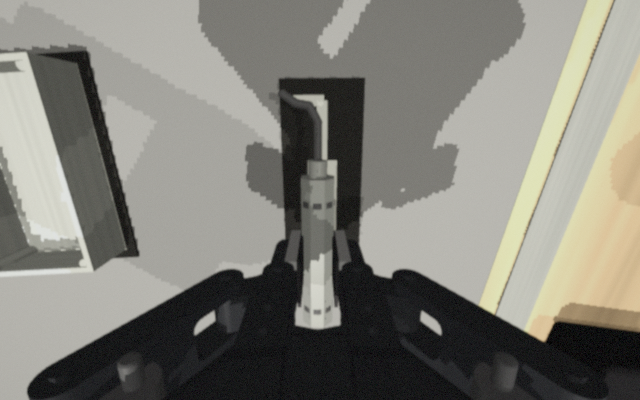

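```bash
python3 -m crank '[[0.02,0.015,0.06,0,0,-0.003,0.05],[0.0275,0.0175,0.12,0,0,-0.003,0.05],[0.0275,0.0175,0.15,0,0,-0.003,0.05],[0.0275,0.0175,0.15,0,0,-0.003,0.05],[0.0275,0.0175,0.15,0,0,-0.003,0.05]]'
python3 - <<'E'
from h import *
p=imaging.read_camera("wrist"); save(p,"L",(250,60,390,240),4)
go(.6154,-.1836,.0087,99)
E
```

```text
time: 26.35
eef_pos: [0.6143, -0.1824, 0.0107]
tcp_rot: [0.649, 0.761, -0.001, -0.001]
contact_force: [0.9, -0.9, -1.9]
opening: 0.17
pos [ 0.6146 -0.1826  0.0111] a 99.02 t 26.4 open 0.171
shift [-0.0074  0.0046  0.016 ] turn [-0.0016 -0.0003  0.0003]
q6 est deg -25.612080336459627
```

View pics/L.png

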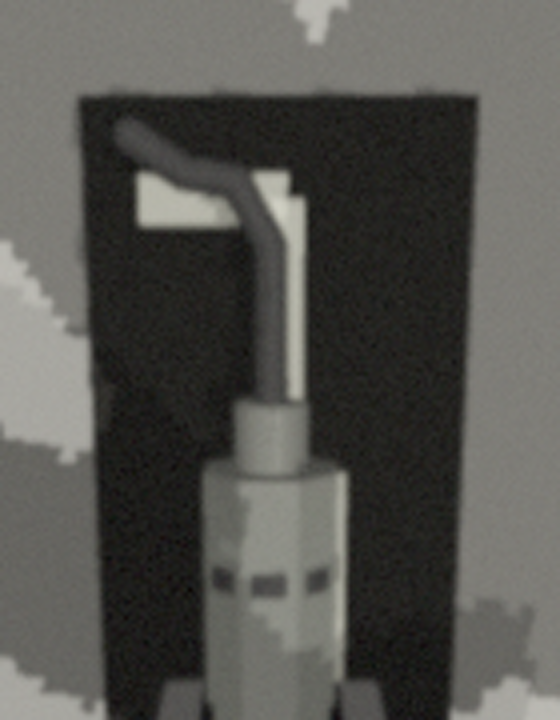

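Run:
```python
from h import *
p=imaging.read_camera("wrist");s=telemetry.get_state();T=R.from_quat(s["tcp_rot"])
f=lambda u,v,z:(T.inv().apply(toplane(p,[u/4+250-.4,v/4+60-.4],z)[0]-s["eef_pos"])*1000).round(1)
print("pad front L,R",f(80,97,.008),f(477,97,.008)); print("pad sides at row600",f(102,600,.008),f(460,600,.008))
z0=s["eef_pos"][2]+.0073
print("handle front top",f(272,462,z0+.008)); print("handle sides row 600",f(204,600,z0),f(347,600,z0)); print("blade tip",f(118,122,z0))
print("shank",f(270,330,z0)); print("sil hook tip L",f(136,200,.008),"hook top",f(200,170,.008),"R edge",f(305,300,.008))
```

```text
pad front L,R [ 83.4 -23.2   3.4] [83.4 24.6  3.3]
pad sides at row600 [ 19.5 -23.2   3.4] [19.6 25.4  3.3]
handle front top [ 42.4  -0.1 -15.3]
handle sides row 600 [23.1 -8.6 -7.3] [23.1  9.4 -7.3]
blade tip [ 79.7 -17.4  -7.2]
shank [56.6 -0.3 -7.3]
sil hook tip L [ 71.5 -16.9   3.4] hook top [75.  -8.9  3.4] R edge [59.4  4.1  3.4]
```

```bash
python3 -m crank '[[-0.008,0.004,0,-0.001,0,0,0.05],[-0.015,0.0065,0.005,-0.001,0,0,0.05],[-0.015,0.0065,0.014,-0.001,0,0,0.05],[-0.015,0.0065,0.014,-0.001,0,0,0.05],[-0.015,0.0065,0.014,-0.001,0,0,0.05]]'
python3 - <<'E'
from h import *
p=imaging.read_camera("wrist"); save(p,"M",(250,60,390,240),4)
go(.6154,-.1836,.0087,99)
E
```

```text
time: 26.95
eef_pos: [0.6157, -0.1846, 0.0089]
tcp_rot: [0.649, 0.761, -0.0, -0.001]
contact_force: [0.4, 0.7, -1.7]
opening: 0.17
pos [ 0.6157 -0.1846  0.009 ] a 99.02 t 27.0 open 0.169
shift [ 0.0071 -0.0011  0.0018] turn [-0.0007 -0.0004  0.0002]
q6 est deg -25.612080336459627
```

View pics/M.png

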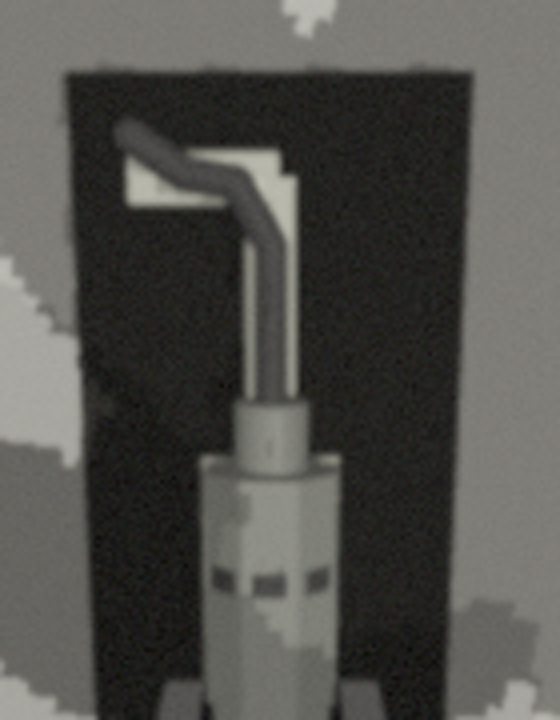

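```bash
python3 -m crank '[[0,0,0.004,0,0,0,0.05],[0,0,0.004,0,0,0,0.3],[0,0,0.002,0,0,0,0.45],[0,0,-0.01,0,0,0,0.45],[0,0,-0.3,0,0,0,0.5],[0,0,-0.6,0,0,0,0.6],[0,0,-0.9,0,0,0,1],[0,0,-0.9,0,0,0,1],[0,0,-0.9,0,0,0,1]]'
python3 - <<'E'
from h import *
p=imaging.read_camera("wrist"); save(p,"N",(230,80,410,290),3.5)
s=telemetry.get_state();print(s["contact_force"])
go(.615,.05,.15,99)
go(.465,.32,.15,65)
E
```

```text
time: 27.9
eef_pos: [0.617, -0.1852, 0.1464]
tcp_rot: [0.649, 0.761, 0.0, 0.002]
contact_force: [0.0, 0.5, -0.8]
opening: 0.998
[-0.02175886 -0.63334848 -1.39051236]
pos [ 0.6158 -0.1846  0.1441] a 99.02 t 27.95 open 1.001
shift [ 1.5454  0.2403 -0.0388] turn [-0.0005 -0.0003  0.0002]
q6 est deg -4.35202930861297
pos [ 0.6158 -0.1846  0.1441] a 99.02 t 27.95 open 1.001
shift [ 3.48   -0.4651 -0.0373] turn [-6.00e-04 -1.00e-04  3.78e-01]
q6 est deg 59.53466157139934
```

View pics/N.png

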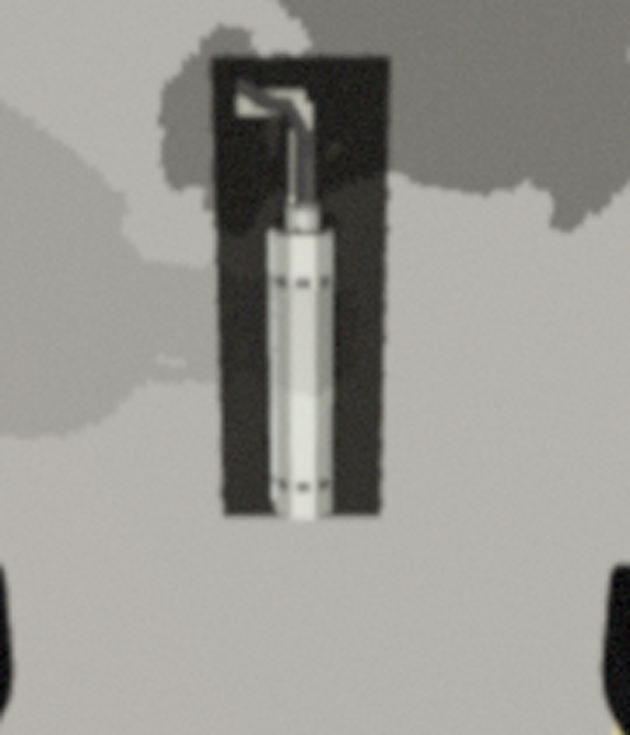

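Run:
```python
from h import *
p=imaging.read_camera("wrist");save(p,"N2",(230,80,410,290),3.5)
f=lambda u,v,z:(toplane(p,[u/3.5+230-.4,v/3.5+80-.4],z)[0]*1000).round(1)
a,b=f(302,230,.024),f(303,520,.024); print(a,b,(a+b)/2,np.linalg.norm(a-b),np.degrees(np.arctan2(*(a-b)[[1,0]])))
c=np.array([f(212,57,.008),f(390,57,.008),f(225,516,.008),f(381,514,.008)]);print(c.mean(0), np.degrees(np.arctan2(*((c[0]+c[1]-c[2]-c[3])[[1,0]]))))
```

```text
[ 607.6 -142.9   24. ] [ 620.5 -223.4   24. ] [ 614.05 -183.15   24.  ] 81.52705072551073 99.1041560396616
[ 610.825 -163.95     8.   ] 99.15884781039196
```

```bash
python3 -m crank '[[0.3,-0.04,0,0,0,0,1],[0.63,-0.08,0,0,0,0,1],[0.95,-0.13,0,0,0,0,1]]'
python3 -m crank '[[0.33,-0.04,0,0,0,0,1],[0.66,-0.08,0,0,0,0,1],[0.95,-0.13,0,0,0,0,1]]'
python3 -m crank '[[0.33,-0.04,0,0,0,0.09,1],[0.66,-0.08,0,0,0,0.18,1],[0.95,-0.13,0,0,0,0.27,1],[0.95,-0.13,0,0,0,0.34,1],[0.95,-0.13,0,0,0,0.34,1]]'
python3 - <<'E'
from h import *
go(.47,.33,.14,67)
E
```

```text
time: 28.3
eef_pos: [0.5723, -0.0455, 0.1414]
tcp_rot: [0.65, 0.76, -0.001, -0.003]
contact_force: [0.1, -0.2, -0.4]
opening: 1.0
time: 28.6
eef_pos: [0.5304, 0.0927, 0.1419]
tcp_rot: [0.649, 0.761, -0.001, -0.002]
contact_force: [1.0, -0.2, -0.8]
opening: 1.002
time: 29.1
eef_pos: [0.489, 0.2295, 0.142]
tcp_rot: [0.826, 0.564, -0.002, -0.001]
contact_force: [1.0, 0.1, -0.9]
opening: 0.995
pos [0.489  0.2295 0.142 ] a 68.61 t 29.1 open 0.995
shift [ 0.5774 -0.3624  0.0138] turn [-0.0029  0.0017  0.0179]
q6 est deg 58.073754493348304
```

```bash
python3 -m crank '[[0.25,-0.17,0,-0.002,0.001,0.018,1],[0.5,-0.36,0,-0.002,0.001,0.018,1],[0.577,-0.362,0.01,-0.002,0.001,0.018,1],[0.577,-0.362,0.01,-0.002,0.001,0.018,1],[0.577,-0.362,0.01,-0.002,0.001,0.018,1],[0.577,-0.362,0.01,-0.002,0.001,0.018,1]]'
python3 - <<'E'
from h import *
p=imaging.read_camera("wrist");save(p,"O",(230,80,410,290),3.5)
for r in finder.pinpoint("punch",p)[:2]:
        rc=r["location"]; print(round(r["confidence"],2),np.round(rc,1),toplane(p,[rc[1],rc[0]],.012)[0].round(4))
go(.47,.33,.14,67)
E
```

```text
time: 29.7
eef_pos: [0.4728, 0.3271, 0.1423]
tcp_rot: [0.835, 0.55, 0.001, 0.0]
contact_force: [0.4, -0.4, -0.0]
opening: 1.001
0.98 [183.8 302.3] [0.461  0.3364 0.012 ]
pos [0.4729 0.3275 0.1427] a 66.71 t 29.8 open 0.997
shift [ 0.008  -0.0242  0.0179] turn [ 0.0012 -0.0007 -0.0032]
q6 est deg 58.073754493348304
```

View pics/O.png

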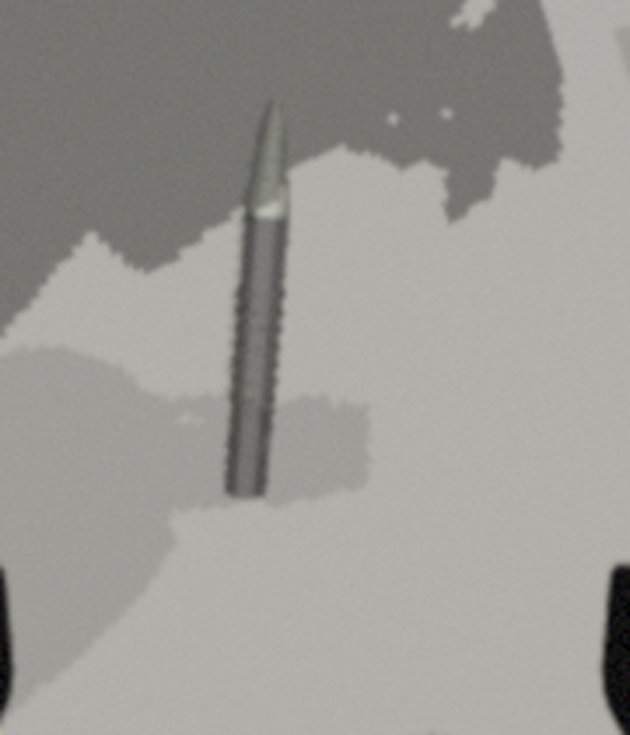

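Run:
```python
from h import *
p=imaging.read_camera("wrist")
f=lambda u,v,z:(toplane(p,[u/3.5+230-.4,v/3.5+80-.4],z)[0]*1000)
a,b,t=f(267,212,.016),f(246,495,.014),f(272,102,.012); d=a-b;print(a,b,t,np.linalg.norm(d[:2]),np.linalg.norm((t-b)[:2]),np.degrees(np.arctan2(d[1],d[0])),np.degrees(np.arctan2(*(t-b)[[1,0]])))
e=(t-b)[:2]/np.linalg.norm((t-b)[:2]); c=t[:2]-70*e; print("origin via tip",c,"via rear",b[:2]+40*e,"mid",(a+b)[:2]/2)
c=(c+b[:2]+40*e)/2/1000
go(c[0],c[1],.05,np.degrees(np.arctan2(e[1],e[0])))
```

```text
[481.80806309 374.39578901  16.        ] [443.15395164 302.53651348  14.        ] [494.32578179 399.71742597  12.        ] 81.59593012155891 109.83025973374644 61.72356932852564 62.23038858450864
origin via tip [461.71156309 337.77945103] via rear [461.79064804 337.92964201] mid [462.48100736 338.46615124]
pos [0.4728 0.3277 0.1428] a 66.72 t 29.85 open 0.998
shift [ 0.0323 -0.096   0.6187] turn [ 0.0012 -0.0009  0.0499]
q6 est deg 63.961839541640465
```

```bash
python3 -m crank '[[0.032,-0.095,0.2,0.001,-0.001,0.051,0.5],[0.032,-0.095,0.5,0.001,-0.001,0.051,0.5],[0.032,-0.095,0.71,0.001,-0.001,0.051,0.45],[0.032,-0.095,0.71,0.001,-0.001,0.051,0.45],[0.032,-0.095,0.71,0.001,-0.001,0.051,0.45],[0.032,-0.095,0.71,0.001,-0.001,0.051,0.45]]'
python3 - <<'E'
from h import *
p=imaging.read_camera("wrist"); save(p,"P")
go(.462,.338,.008,62.1)
E
```

```text
time: 30.45
eef_pos: [0.4634, 0.3395, 0.0389]
tcp_rot: [0.856, 0.516, 0.002, 0.0]
contact_force: [1.0, -0.3, 0.1]
opening: 0.446
pos [0.4635 0.3396 0.0391] a 62.19 t 30.5 open 0.45
shift [-0.0153 -0.0047  0.2074] turn [ 0.0021 -0.0026  0.001 ]
q6 est deg 64.08926701401509
```

View pics/P.png

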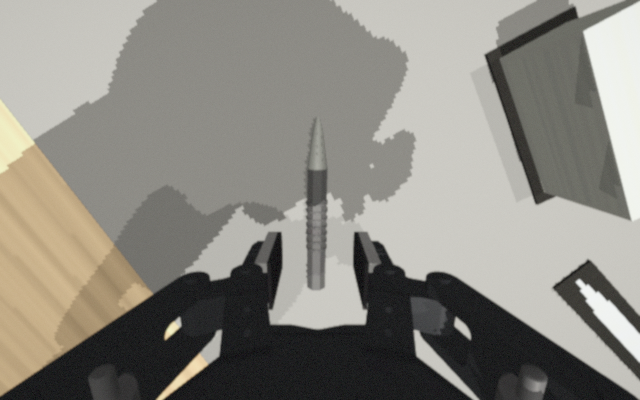

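```bash
python3 -m crank '[[-0.013,-0.004,0.1,0.002,-0.002,0.001,0.45],[-0.013,-0.004,0.18,0.002,-0.002,0.001,0.45],[-0.013,-0.004,0.195,0.002,-0.002,0.001,0.45],[-0.013,-0.004,0.195,0.002,-0.002,0.001,0.3],[-0.013,-0.004,0.195,0.002,-0.002,0.001,0],[-0.013,-0.004,0.195,0.002,-0.002,0.001,0],[-0.013,-0.004,0.195,0.002,-0.002,0.001,0],[-0.013,-0.004,0.195,0.002,-0.002,0.001,0]]' 50
python3 - <<'E'
from h import *
p=imaging.read_camera("wrist"); save(p,"Q")
go(.462,.338,.008,62.1)
E
```

```text
time: 31.3
eef_pos: [0.4601, 0.3375, 0.0072]
tcp_rot: [0.857, 0.516, -0.002, -0.0]
contact_force: [0.2, -1.1, -0.4]
opening: 0.116
pos [0.4601 0.3375 0.0072] a 62.12 t 31.35 open 0.12
shift [ 0.0088  0.01   -0.0056] turn [-0.0018  0.0018  0.0002]
q6 est deg 64.08926701401509
```

View pics/Q.png

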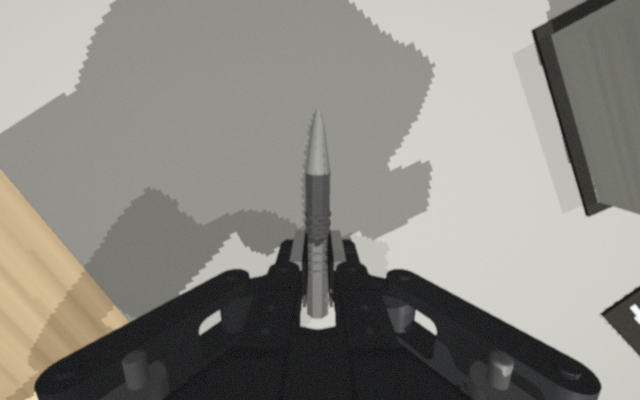

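```bash
python3 -m crank '[[0,0,-0.1,0,0,0,0],[0,0,-0.35,0,0,0,0],[0,0,-0.65,0,0,0,0],[0,0,-0.65,0,0,0,0]]'
python3 - <<'E'
from h import *
go(.6265,.1521,.10,108.8)
E
```

```text
time: 31.75
eef_pos: [0.4652, 0.34, 0.1133]
tcp_rot: [0.857, 0.516, 0.006, 0.0]
contact_force: [1.0, -0.2, 0.5]
opening: 0.118
pos [0.4652 0.34   0.1133] a 62.14 t 31.75 open 0.118
shift [-0.6058  1.5359  0.0929] turn [ 0.0061 -0.0039 -0.5185]
q6 est deg -5.15389895751801
```

```bash
python3 -m crank '[[-0.1,0.25,0,0,0,-0.05,0],[-0.2,0.5,0,0,0,-0.14,0],[-0.3,0.75,0,0,0,-0.23,0],[-0.4,1,0,0,0,-0.32,0],[-0.4,1,0,0,0,-0.41,0],[-0.4,1,0,0,0,-0.5,0],[-0.4,1,0,0,0,-0.519,0]]'
python3 - <<'E'
from h import *
go(.6265,.1521,.08,108.8)
E
```

```text
time: 32.45
eef_pos: [0.5651, 0.2139, 0.1047]
tcp_rot: [0.582, 0.813, -0.002, -0.001]
contact_force: [0.4, -0.4, -0.6]
opening: 0.121
pos [0.5651 0.2139 0.1047] a 108.86 t 32.45 open 0.121
shift [-0.5223  0.2547  0.1633] turn [-0.0026  0.      0.0006]
q6 est deg -5.15389895751801
```

```bash
python3 -m crank '[[-0.2,0.1,0.05,-0.002,0,0,0],[-0.4,0.2,0.12,-0.002,0,0,0],[-0.522,0.255,0.3,-0.002,0,0,0],[-0.522,0.255,0.42,-0.002,0,0,0],[-0.522,0.255,0.42,-0.002,0,0,0],[-0.522,0.255,0.42,-0.002,0,0,0]]'
python3 - <<'E'
from h import *
p=imaging.read_camera("wrist"); save(p,"S")
go(.6265,.1521,.0092,108.8)
E
```

```text
time: 33.05
eef_pos: [0.625, 0.1534, 0.0407]
tcp_rot: [0.582, 0.813, -0.001, -0.001]
contact_force: [0.8, 0.1, -0.5]
opening: 0.121
pos [0.6259 0.1536 0.0419] a 108.87 t 33.1 open 0.119
shift [-0.0106  0.0008  0.2178] turn [-0.0004  0.      0.0008]
q6 est deg -5.15389895751801
```

View pics/S.png

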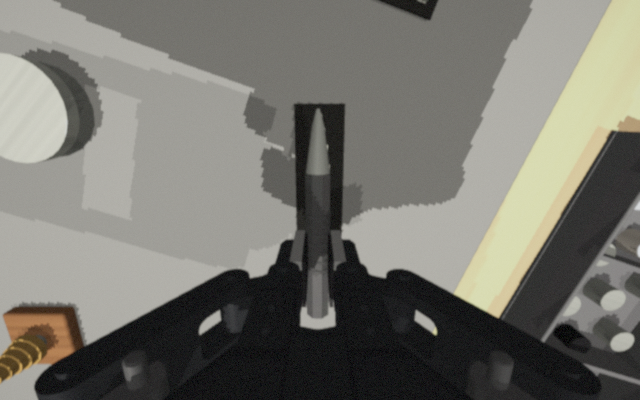

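```bash
python3 -m crank '[[-0.01,0.001,0.08,0,0,0,0],[-0.01,0.001,0.15,0,0,0,0],[-0.01,0.001,0.193,0,0,0,0],[-0.01,0.001,0.193,0,0,0,0],[-0.01,0.001,0.193,0,0,0,0]]'
python3 - <<'E'
from h import *
p=imaging.read_camera("wrist"); save(p,"U",(250,70,390,250),4)
go(.6265,.1521,.0092,108.8)
E
```

```text
time: 33.6
eef_pos: [0.6266, 0.1512, 0.0119]
tcp_rot: [0.582, 0.813, -0.001, -0.001]
contact_force: [0.8, -0.7, -0.7]
opening: 0.12
pos [0.627  0.1512 0.0123] a 108.83 t 33.65 open 0.121
shift [ 0.0067 -0.0009  0.0209] turn [-0.0005  0.0001  0.0003]
q6 est deg -5.15389895751801
```

View pics/U.png

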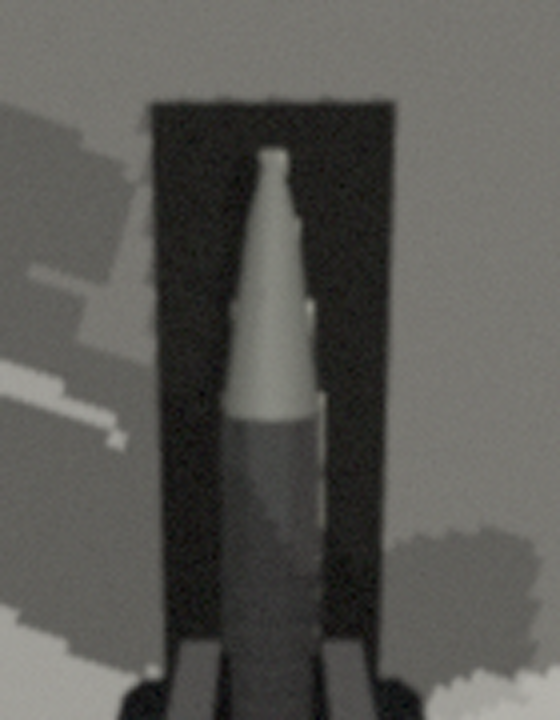

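```bash
python3 -m crank '[[0.005,0.004,0.01,0,0,0,0],[0.005,0.004,0.02,0,0,0,0],[0.005,0.004,0.022,0,0,0,0],[0.005,0.004,0.022,0,0,0,0],[0.005,0.004,0.022,0,0,0,0]]'
python3 - <<'E'
from h import *
p=imaging.read_camera("wrist"); save(p,"V",(250,70,390,250),4)
go(.6265,.1521,.0092,108.8)
E
```

```text
time: 34.15
eef_pos: [0.6274, 0.1521, 0.0092]
tcp_rot: [0.582, 0.813, -0.0, -0.0]
contact_force: [0.4, 0.9, -0.1]
opening: 0.118
pos [0.6273 0.1521 0.0092] a 108.83 t 34.2 open 0.118
shift [ 0.0017 -0.0054  0.    ] turn [-0.0003  0.0001  0.0003]
q6 est deg -5.15389895751801
```

View pics/V.png

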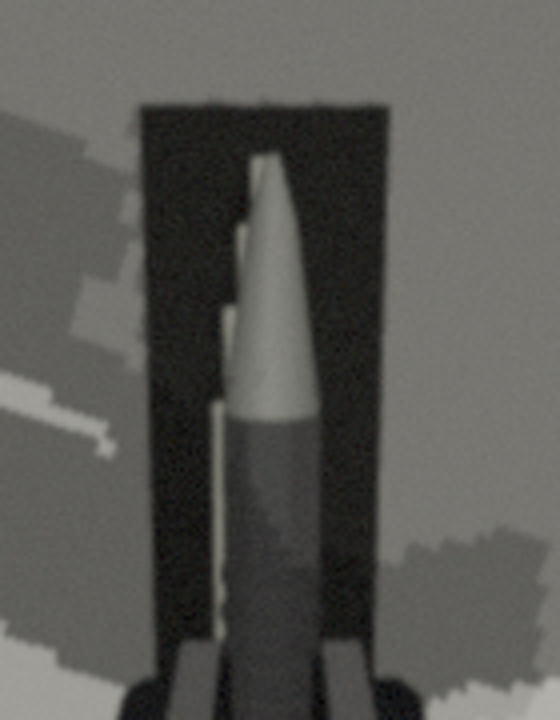

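```bash
python3 -m crank '[[0.001,-0.006,0,0,0,0,0],[0.001,-0.006,0.003,0,0,0,0],[0.001,-0.006,0.004,0,0,0,0],[0.001,-0.006,0.004,0,0,0,0]]'
python3 - <<'E'
from h import *
p=imaging.read_camera("wrist"); save(p,"W",(250,70,390,250),4)
go(.6265,.1521,.0092,108.8)
E
```

```text
time: 34.6
eef_pos: [0.6265, 0.1519, 0.0091]
tcp_rot: [0.582, 0.813, -0.0, -0.0]
contact_force: [-1.8, -0.3, 4.9]
opening: 0.116
pos [0.6266 0.1519 0.0091] a 108.83 t 34.65 open 0.118
shift [ 0.0014  0.0001 -0.0004] turn [-0.0004  0.0002  0.0004]
q6 est deg -5.15389895751801
```

View pics/W.png

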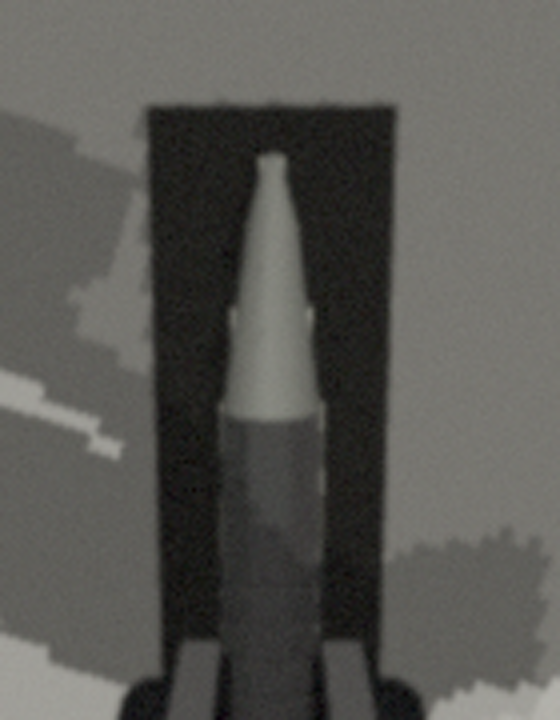

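Perfectly centred. Release and rise.

```bash
python3 -m crank '[[0,0,-0.001,0,0,0,0.2],[0,0,-0.001,0,0,0,0.4],[0,0,-0.01,0,0,0,0.45],[0,0,-0.1,0,0,0,0.45],[0,0,-0.4,0,0,0,0.5],[0,0,-0.7,0,0,0,0.6],[0,0,-0.9,0,0,0,1],[0,0,-0.9,0,0,0,1],[0,0,-0.9,0,0,0,1]]'
python3 - <<'E'
from h import *
p=imaging.read_camera("wrist"); save(p,"X")
t=imaging.read_camera("top"); save(t,"X_t",(80,95,460,230),2)
go(.6,.35,.18,90)
E
```

```text
time: 35.55
eef_pos: [0.627, 0.1521, 0.1452]
tcp_rot: [0.582, 0.813, 0.001, 0.001]
contact_force: [-0.6, -0.5, -1.1]
opening: 0.997
pos [0.6253 0.1519 0.1419] a 108.83 t 35.65 open 0.999
shift [ 1.3045  0.266  -0.2541] turn [-0.0024  0.      0.2092]
q6 est deg 30.256437163529256
```

View pics/X.png

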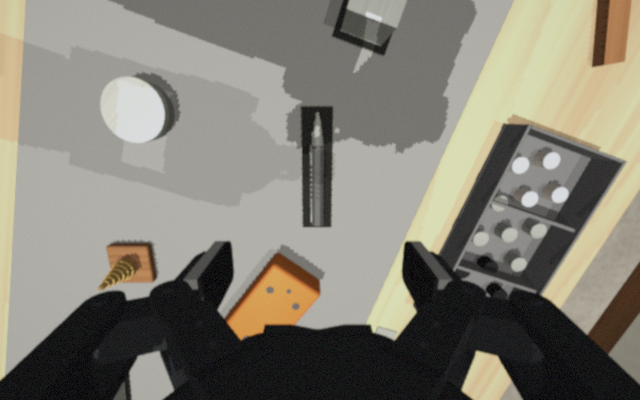

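View pics/X_t.png

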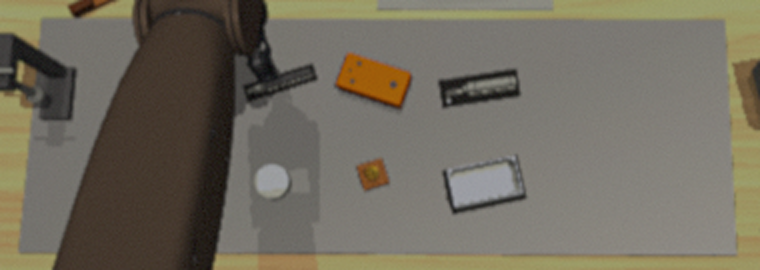

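Run:
```python
from h import *
p=imaging.read_camera("wrist"); save(p,"Y1",(310,0,420,75),6)
save(p,"Y2",(280,95,360,240),4)
F=cv2.imread("pics/F.png"); cv2.imwrite("pics/F2.png",cv2.resize(F[110:255,265:370],None,fx=4,fy=4,interpolation=cv2.INTER_CUBIC))
```

```text
(no output)
```

View pics/Y1.png

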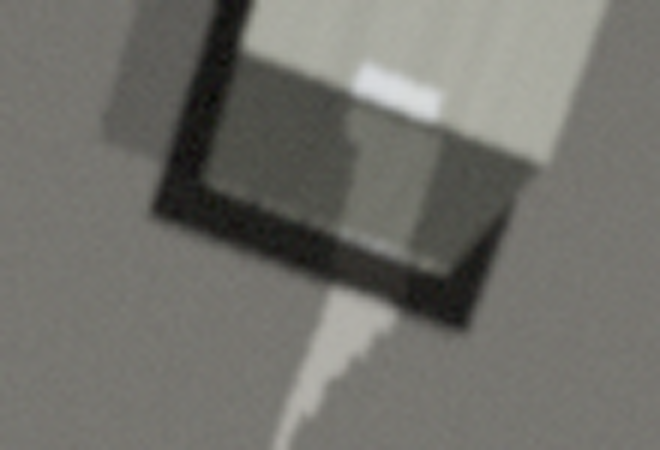

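View pics/Y2.png

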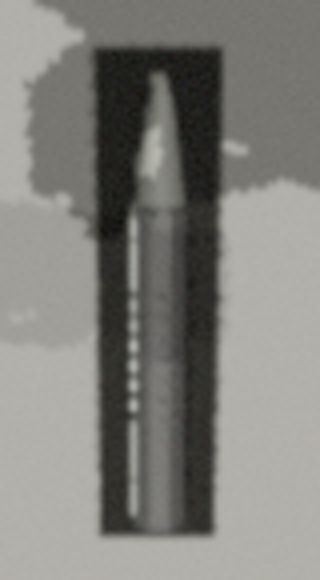

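View pics/F2.png

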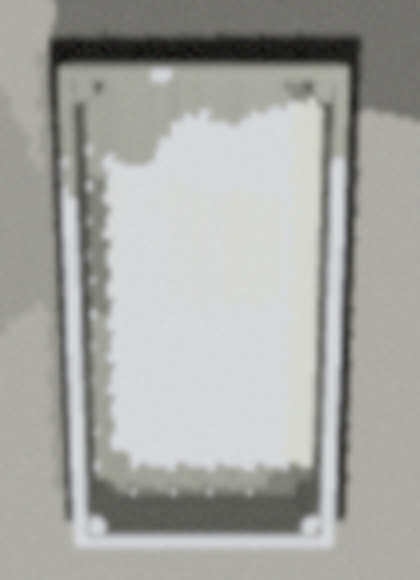

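```bash
python3 -m crank '[[-0.33,-0.05,-0.1,0,0,0,1],[-0.66,-0.2,-0.2,0,0,0,1],[-0.95,-0.4,-0.2,0,0,0,1],[-0.95,-0.7,-0.2,0,0,0,1],[-0.95,-0.7,-0.2,0,0,0,1]]'
python3 -c "
from h import *
go(.45,-.16,.16,102)"
```

```text
time: 36.2
eef_pos: [0.5667, -0.0188, 0.1688]
tcp_rot: [0.584, 0.812, -0.003, -0.005]
contact_force: [-0.4, 0.7, -1.1]
opening: 1.005
pos [ 0.5667 -0.0188  0.1688] a 108.59 t 36.2 open 1.005
shift [-0.6447 -1.0369  0.067 ] turn [-0.0072 -0.0027  0.0733]
q6 est deg -31.57312583041019
```

```bash
python3 -m crank '[[-0.2,-0.3,0,0,0,0.02,1],[-0.4,-0.6,0,0,0,0.04,1],[-0.6,-0.9,0.05,-0.007,-0.003,0.073,1],[-0.64,-1,0.06,-0.007,-0.003,0.073,1],[-0.64,-1,0.06,-0.007,-0.003,0.073,1],[-0.64,-1,0.06,-0.007,-0.003,0.073,1],[-0.64,-1,0.06,-0.007,-0.003,0.073,1]]'
python3 - <<'E'
from h import *
p=imaging.read_camera("wrist"); save(p,"Z1",(250,90,390,260),4.2)
import pickle; pickle.dump(p,open("Z1.pkl","wb"))
E
```

```text
time: 36.9
eef_pos: [0.4626, -0.1554, 0.1643]
tcp_rot: [0.627, 0.779, 0.003, 0.005]
contact_force: [-0.4, -0.3, 1.1]
opening: 0.998
```

View pics/Z1.png

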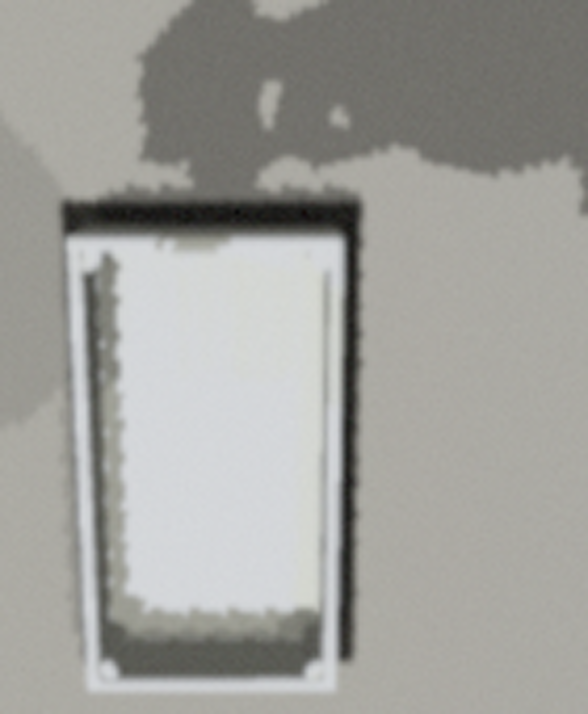

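Run:
```python
from h import *
import pickle; p=pickle.load(open("Z1.pkl","rb"))
f=lambda L,z:toplane(p,[[u/4.2+250-.4,v/4.2+90-.4] for u,v in L],z)*1000
r=f([(66,235),(347,235),(88,690),(336,690)],.036); q=f([(62,203),(360,203),(352,660)],.008)
ang=lambda d:np.degrees(np.arctan2(d[1],d[0])).round(2)
print("rim",r.mean(0).round(1),ang(r[0]+r[1]-r[2]-r[3]),np.linalg.norm(r[0]-r[1]),np.linalg.norm(r[0]-r[2]))
print("pad",((q[0]+q[2])/2).round(1),ang(q[1]-q[2]),ang(q[1]-q[0])+90,np.linalg.norm(q[0]-q[1]),np.linalg.norm(q[1]-q[2]))
t=imaging.read_camera("top")
for r in finder.pinpoint("orange_box",t)[:1]: print(np.round(r["location"],1))
save(t,"Z2",(80,95,460,230),2)
s=telemetry.get_state(); print(s["contact_force"],s["time"])
```

```text
rim [ 449.6 -174.2   36. ] 101.97 63.16688868996971 112.88431418758101
pad [ 449.7 -174.5    8. ] 102.27 102.26 73.36625267593192 123.52494256227587
[140.2 269.2]
[ 0.20175259 -0.21138635  0.4874663 ] 37.05
```

View pics/Z2.png

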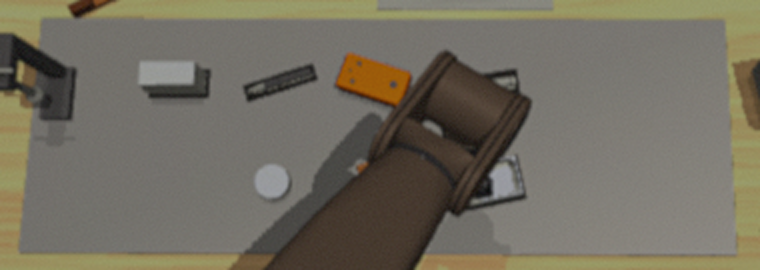

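```bash
python3 -c "
from plant import ticket
print(ticket.sign_off())"
```

```text
the job is handed in; nothing more can be done
None
```

The job is handed in at about 37 s of the 102 s allowed. I took the tall shell out and placed it first, then the wide shell, the deburrer and the punch. I let go of each one and left the gripper open and clear of everything.

| Item | Last check after release |
|---|---|
| Wide shell | Centre within about 0.3 mm of its pad, angle within about 0.3° |
| Deburrer | About 0.5 mm short along its silhouette, 0.1 mm sideways, angle within about 0.1°, hook on the correct side |
| Tall shell | Closed face up; the black margin looked even at both ends. Checked by eye only, not measured |
| Punch | Tip pointing the right way; after release it sat roughly 0.7 mm to one side |
| Orange enclosure | Same spot in the overhead picture, within the 1–2 pixels that detector scatters |

- **Disagreements:** the position network was up to about 8 mm off on the pads. I relied on edge fits to the wrist pictures instead, which matched the stated sizes to 1–2 mm.
- **Overhead check of the tall pad:** this failed because the pad was in shadow, so it gave no usable second measurement.
- **Forces:** the highest contact force reported at the end of a move was about 9 N.

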